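Load the sample tray, run it home on its locked rail, take the reading and bring it back

TASK

Squeeze and hold the thumb release on the sample tray's grip and slide the tray all the way to its loading stop on the robot's right, then stand every squat amber sample pot (three or four; one may get knocked aside meanwhile) upright in a pocket of its own in the tray. Holding the release in again, slide the loaded tray all the way left until fully home under the reading head, and only then press the white start button fully down and let it come up. Finally slide the tray, release held in, all the way back to the loading stop with the pots still standing in it, and push aside or knock over nothing else on the bench.

Things in the scene. Friction and masses are not known exactly. Their poses are not given: they have to be found in the camera images.
- tray (a joint): Slide of the steel sample tray along its rail, m. 0 = against the loading stop (the right-hand end as the robot looks at it), 0.200 = fully home under the reading head (left-hand, by the control tower). Grows along tray_floor's +y. Unless the thumb release is held fully in, a pawl locks the tray every 12.5 mm, both ends included; with it in, the tray slides with about 2 N.
- tray_floor (a point): Centre of the tray's inner floor, 40 mm above the bench. x points away from the grip, y along the rail from loading stop to home, z up. The tray is 164 x 164 mm, its 4 mm walls 18 mm and its cross of 4 mm dividers 12 mm higher than the floor: four 76 mm square pockets with centres at x +-40, y +-40 mm from this point. Nothing hangs over the loading end.
- grip (a point): Centre of the pinch on the tray's grip, 86 mm above the bench, 140 mm in front (-x) of tray_floor, same axes. The grip is an upright black block, 26 mm thick (x), 34 mm wide (y), top 28 mm above this point, 40 mm clear of the tray. The thumb plate, 26 mm wide, 36 mm tall, stands 10 mm out of its front (-x) face: pinched along x it is 36 mm wide, 30 mm with the plate in.
- head (a point): Middle of the underside of the fixed white reading head, 212 mm above the bench, over the tray's home position: a bar 60 mm wide (x), 210 mm long (y), 45 mm thick, carried at its +y end by a 50 mm square post on the control tower. Axes like tray_floor. Keep clear of it.
- release (a joint): Thumb release plate in the grip's front face, m. 0 = out (tray locked), 0.006 = squeezed fully in (tray free from about 0.005). It moves along the tray's +x, is sprung (about 8 N to start, 13 N fully in) and springs out when let go.
- start (a joint): Start push button, m. 0 = up, 0.007 = fully down; sprung, about 5 N fully down; moves straight down.
- start_top (a point): Centre of the top face of the white round start button, 38 mm across, about 88 mm above the bench, on top of the control tower (its housing's top is about 77 mm above the bench) at the home end of the rail.
- jar1: Sample pot, if present, standing upright on the bench: a squat round amber glass body, 56 mm across and 24 mm high, under a tall black cap, 40 mm across and 36 mm high, 60 mm high in all, about 200 g, most of it in the  take it by the cap. Origin at the centre of its underside, z up through the cap.
- jar2: Sample pot, if present, standing upright on the bench: a squat round amber glass body, 56 mm across and 24 mm high, under a tall black cap, 40 mm across and 36 mm high, 60 mm high in all, about 200 g, most of it in the  take it by the cap. Origin at the centre of its underside, z up through the cap.
- jar3: Sample pot, if present, standing upright on the bench: a squat round amber glass body, 56 mm across and 24 mm high, under a tall black cap, 40 mm across and 36 mm high, 60 mm high in all, about 200 g, most of it in the  take it by the cap. Origin at the centre of its underside, z up through the cap.
- jar4: Sample pot, if present, standing upright on the bench: a squat round amber glass body, 56 mm across and 24 mm high, under a tall black cap, 40 mm across and 36 mm high, 60 mm high in all, about 200 g, most of it in the  take it by the cap. Origin at the centre of its underside, z up through the cap.
- solvent: Bystander, to be left alone: tall amber solvent bottle with a white cap, 84 mm across, 190 mm high. Origin at the centre of its underside.
- beaker: Bystander, to be left alone: open glass beaker, 76 mm across, 90 mm high. Origin at the centre of its underside.
- tipbox: Bystander, to be left alone: clear plastic box, 85 x 120 x 60 mm. Origin at the centre of its underside.
- dish: Bystander, to be left alone: shallow steel dish, 100 mm across, 20 mm high. Origin at the centre of its underside.
- driver: Bystander, to be left alone: screwdriver lying down, 170 mm long. Origin under it, along its length.
- wash: Bystander, to be left alone: white plastic bottle with a grey cap, 64 mm across, 130 mm high. Origin at the centre of its underside.
- pen: Bystander, to be left alone: black pen lying down, 140 mm long. Origin under it, along its length.
Not all that is in view belongs to the job. What is shaped like the jar4 but purple or yellow is not meant.

How it is judged (in metres and radians):
On the way, in this order (a step that is already met when the one before it is completed fails the run):
1. the tray is slid against its loading stop (value of joint tray below 0.01 m), for 0.2 s.
2. every pot stands upright in a pocket of the tray, let go, with the tray still at the loading stop (value of joint tray below 0.01 m and x of jar1 in the frame of tray_floor between -0.07 and 0.07 m and y of jar1 in the frame of tray_floor between -0.07 and 0.07 m and z of jar1 in the frame of tray_floor between -0.006 and 0.008 m and angle between each of jar1, jar2, jar3, jar4's own z axis and vertical below 0.15 rad and x of jar2 in the frame of tray_floor between -0.07 and 0.07 m and y of jar2 in the frame of tray_floor between -0.07 and 0.07 m and z of jar2 in the frame of tray_floor between -0.006 and 0.008 m and x of jar3 in the frame of tray_floor between -0.07 and 0.07 m and y of jar3 in the frame of tray_floor between -0.07 and 0.07 m and z of jar3 in the frame of tray_floor between -0.006 and 0.008 m and x of jar4 in the frame of tray_floor between -0.07 and 0.07 m and y of jar4 in the frame of tray_floor between -0.07 and 0.07 m and z of jar4 in the frame of tray_floor between -0.006 and 0.008 m and linear speed of each of jar1, jar2, jar3, jar4 below 0.03 m/s and contact force between the fingers and jar1 below 0.3 N and contact force between the fingers and jar2 below 0.3 N and contact force between the fingers and jar3 below 0.3 N and contact force between the fingers and jar4 below 0.3 N), for 0.3 s.
3. the tray is fully home with every pot upright in it (value of joint tray above 0.19 m and x of jar1 in the frame of tray_floor between -0.07 and 0.07 m and y of jar1 in the frame of tray_floor between -0.07 and 0.07 m and z of jar1 in the frame of tray_floor between -0.006 and 0.008 m and angle between each of jar1, jar2, jar3, jar4's own z axis and vertical below 0.15 rad and x of jar2 in the frame of tray_floor between -0.07 and 0.07 m and y of jar2 in the frame of tray_floor between -0.07 and 0.07 m and z of jar2 in the frame of tray_floor between -0.006 and 0.008 m and x of jar3 in the frame of tray_floor between -0.07 and 0.07 m and y of jar3 in the frame of tray_floor between -0.07 and 0.07 m and z of jar3 in the frame of tray_floor between -0.006 and 0.008 m and x of jar4 in the frame of tray_floor between -0.07 and 0.07 m and y of jar4 in the frame of tray_floor between -0.07 and 0.07 m and z of jar4 in the frame of tray_floor between -0.006 and 0.008 m), for 0.2 s.
4. the start button is pressed fully down (value of joint tray above 0.19 m and value of joint start above 0.0055 m), for 0.05 s.
5. the start button is let up (value of joint start below 0.002 m), for 0.1 s.
6. the tray is slid back against its loading stop (value of joint tray below 0.01 m), for 0.2 s.
At the end, for the whole second after the job is handed in: The tray is within 10 mm of its loading stop, its release and the start button are out again, and every pot present stands at rest on the tray's floor in a pocket, within 0.15 rad of upright (value of joint tray below 0.01 m and value of joint start below 0.002 m and value of joint release below 0.0015 m and x of jar1 in the frame of tray_floor between -0.07 and 0.07 m and y of jar1 in the frame of tray_floor between -0.07 and 0.07 m and z of jar1 in the frame of tray_floor between -0.006 and 0.008 m and angle between each of jar1, jar2, jar3, jar4's own z axis and vertical below 0.15 rad and x of jar2 in the frame of tray_floor between -0.07 and 0.07 m and y of jar2 in the frame of tray_floor between -0.07 and 0.07 m and z of jar2 in the frame of tray_floor between -0.006 and 0.008 m and x of jar3 in the frame of tray_floor between -0.07 and 0.07 m and y of jar3 in the frame of tray_floor between -0.07 and 0.07 m and z of jar3 in the frame of tray_floor between -0.006 and 0.008 m and x of jar4 in the frame of tray_floor between -0.07 and 0.07 m and y of jar4 in the frame of tray_floor between -0.07 and 0.07 m and z of jar4 in the frame of tray_floor between -0.006 and 0.008 m and linear speed of each of jar1, jar2, jar3, jar4 below 0.03 m/s); the robot touches nothing.
It fails at once if the start button is pressed (more than 4 mm) while the tray is not home (more than 15 mm short) (value of joint start above 0.004 m and value of joint tray below 0.185 m).
It fails at once if a bystander is pushed more than 50 mm (distance of any of solvent, beaker, tipbox, dish, driver, wash, pen from where it was at the start of the episode above 0.05 m).
It fails at once if a standing bystander is knocked over (angle between any of solvent, beaker, tipbox, wash's own z axis and vertical above 0.6 rad).
Of jar1, jar2, jar3, jar4 only 3 to 4 are there at a start; the rules pass over those that are not, and their reading is None.
At some moment in a run one of jar1, jar2, jar3, jar4 may be knocked a few centimetres aside while the robot is not near it.
It also fails if it takes over 208 s, if anything falls off the work surface, if the arm or the gripper's body presses on something with over 40 N, if the wrist force passes 120 N, or if a joint passes its speed limit or range.

ROBOT

A 6-joint arm with a two-finger parallel gripper is mounted at the origin on the work surface. World frame = base frame: x ahead of the robot, y to its left, z up, the work surface at z = 0. Lengths are in m, angles in degrees, forces in N, time in s.
With the tool pointing down it reaches from about 0.35 to 0.975 m from the base axis. Payload 7.1 kg.
Tool frame: the origin (TCP) lies midway between the tips of the shut fingers; the grasp point (between the pads) lies 19 mm behind it; z points along the fingers, y is the line along which they close (so a half turn about z gives the same grasp; the last joint's range is limited). The gripper opens to 88 mm and grips with 3 to 60 N. Pads are 20 mm wide; open, the fingers measure 115 mm over their backs; the gripper's body (75 mm by 178 mm) begins 61 mm behind the grasp point.
Start: joints at [76.146, 24.242, 93.386, -0, 62.372, -1.089], TCP at [0.138, 0.61, 0.19] pointing down, gripper open.
Joint ranges: [-172.04, 172.04], [-51.8, 120.97], [4.93, 147.93], [-75.15, 255.16], [6.16, 154.13], [-145.62, 145.62]. Speed limits (degrees/s): [136.94, 136.94, 172.46, 180, 180, 180].

INTERFACE

Orientations are given as [roll, pitch, yaw] about the fixed x, y, z axes, in that order (R = Rz(yaw) Ry(pitch) Rx(roll)).
In Python, from workcell import telemetry, viewer, robot gives the robot as it stands.
- The arm moves only by the tool carry_out, never from a script. Its argument "steps" is text: rows parted by semicolons, each of 7 numbers parted by spaces: the turn, a rotation vector about the tool's x, y, z as a fraction of full scale, then the shift along the tool's x, y, z as a fraction of full scale, then the opening, from -1 (shut) to 1 (fully open). A call has 1 to 10 rows; each row shifts and turns the commanded pose from where the row before left it, along the tool's axes as they then stand; what a row does not reach is not made up. Full scale, the value 1, is 0.02 m for a shift and 6 degrees for a turn. A row lasts 1/12 s, in which the tool goes at most 41.7 mm and 7.16 degrees, less where a joint would pass 70% of its speed; a pose out of reach is approached as far as the arm can. A call with a number of a shift or a turn outside -1 to 1 is refused whole. A call with a gripper value outside its range is refused whole. The fingers move at their own pace and stop on an object; "force" is the grip in N (left out, the last holds). Time passes only in rows, so rows that do not move let the fingers close. It gives the time, the measured TCP pose, the force, the opening and the grip force at its end, in the units of the state.
- telemetry.get_obs(): the state, without advancing time (a new reading comes with each control period).
- viewer.read_camera(name): name is "scene" or "top"; returns a dict with "image" (480x640x3 uint8, red, green, blue), "K" (3x3 intrinsics, pixels), "k1" (the pictures are not rectified: a ray, as slopes to the right and down, at radius r is drawn at 1 + k1 r^2 times it, then the intrinsics apply), "R" (3x3) and "t" (3): a world point X has camera coordinates R X + t. Camera axes: x right, y down, z forward; pixel columns grow to the right and rows downward; lengths in m; the calibration is good to about 2 mm. A picture is of the moment at which its call begins. There is no depth.
- robot.sign_off(): hands the job in; it is judged then, once.
The state is a dict: "clock": time; "qpos": joint angles; "dq": joint speeds; "joint_torque": joint torques, N m; "eef_pos": TCP position; "orientation": TCP orientation; "ft_force": force on the tool from outside, world axes, zero at the start; "torque": the same for the moment, N m; "grip_width": opening from 0.0 (shut) to 1.0 (fully open); "finger_force": force on a finger pad.
Only numpy, scipy, OpenCV 4.12 (cv2) and the standard library are available. Lean on these libraries where they do the work, as an engineer would, in place of code of your own. Each camera call takes 0.05 s, during which the arm holds its last target. There are 200 camera calls.

## Working session

There is one attempt and no reset: what is moved stays moved. The work goes in short steps, Python scripts to look and compute and a tool call to move; the robot and the scene stay as the last step left them, time stands still between calls to the robot, and variables do not carry over. Pictures are saved under pics/ and viewed, at most 14 in all, crops included, and the job is handed in when it is done.

Besides the shell and the picture viewer there is one more tool, called after "Request:" as name(argument=value, ...) on one line, values as JSON. carry_out: Moves the arm, as the interface text tells. Its arguments: {"type":"object","properties":{"steps":{"type":"string"},"force":{"type":"number"}},"required":["steps"]}

```bash
mkdir -p pics
cat > h.py <<'E'
import numpy as np, cv2
from workcell import telemetry, viewer, robot
def cam(n,save=None):
    c=viewer.read_camera(n)
    if save: cv2.imwrite('pics/'+save,c['image'][:,:,::-1])
    return c
def ray(c,u,v):
    K=np.array(c['K']);R=np.array(c['R']);t=np.array(c['t'])
    D=np.array([c['k1'],0,0,0,0],float)
    p=cv2.undistortPoints(np.array([[[u,v]]],float),K,D)[0,0]
    return -R.T@t, R.T@np.array([p[0],p[1],1])
def on(c,u,v,z):
    o,d=ray(c,u,v); return (o+d*(z-o[2])/d[2])
def proj(c,X):
    D=np.array([c['k1'],0,0,0,0],float)
    return cv2.projectPoints(np.array([X],float),cv2.Rodrigues(np.array(c['R']))[0],np.array(c['t'],float),np.array(c['K']),D)[0][0,0]
E
python3 - <<'E'
from h import *
for n in('scene','top'):
    c=cam(n,n+'0.png'); o,_=ray(c,320,240); print(n,o,c['k1'],c['K'][0])
print(telemetry.get_obs())
E
```

```text
scene [ 1.31499966 -1.09433924  1.05478646] -0.011139319044944722 [531.7998101    0.         326.91880119]
top [ 0.36799629 -0.03972741  1.66403652] -0.02340346435471837 [489.16220518   0.         320.01619418]
{'clock': 0.1, 'qpos': array([ 7.61467198e+01,  2.42772473e+01,  9.34267504e+01,  1.16110300e-03,
        6.23727253e+01, -1.08950172e+00]), 'dq': array([ 0.01165928, -0.10439667, -0.08860617,  0.11644297, -0.11149809,
       -0.15547407]), 'joint_torque': array([-1.39382755e-04, -5.45616174e+01, -2.74329650e+01,  6.45924895e-02,
        1.87741360e-02, -6.91199853e-05]), 'eef_pos': array([0.13793072, 0.60903325, 0.18951212]), 'orientation': array([-1.79923310e+02, -2.48663937e-03,  1.67235681e+02]), 'ft_force': array([-0.05627198, -0.07042104,  0.50108734]), 'torque': array([-0.02803673, -0.01476638,  0.03351934]), 'finger_force': 0.0, 'grip_width': 0.9989790615121726}
```

View pics/scene0.png

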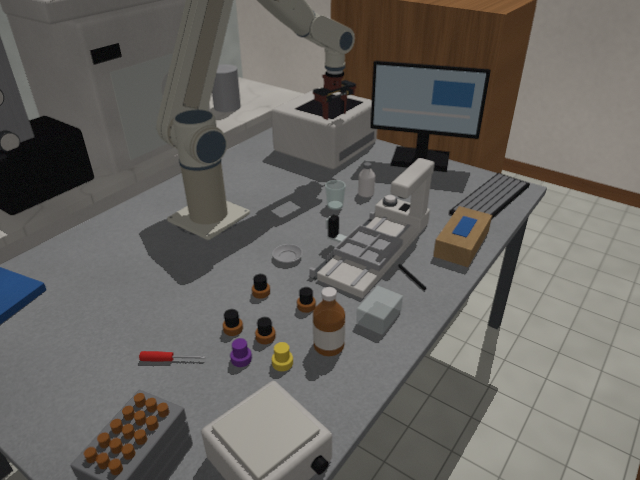

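View pics/top0.png

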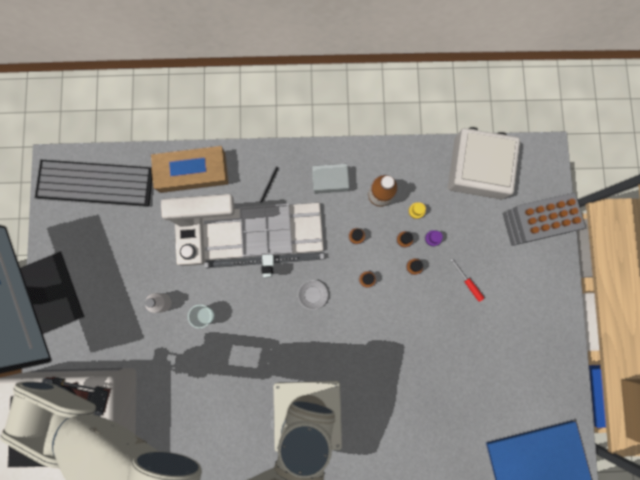

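Scene view: amber pots at (260,286), (306,299), (232,321) and (265,330); purple at (240,351) and yellow at (282,356) are not meant. The same four in the top view are at (357,235), (405,238), (416,266) and (368,279), with purple at (434,238) and yellow at (418,210). One enlarged crop to confirm.

Run:
```python
from h import *
c=cam('top'); im=c['image'][:,:,::-1]
cv2.imwrite('pics/c1.png',cv2.resize(im[180:320,140:460],(800,350),interpolation=cv2.INTER_CUBIC))
hsv=cv2.cvtColor(c['image'],cv2.COLOR_RGB2HSV)
# amber bodies
m=cv2.inRange(hsv,(3,110,40),(16,255,255))
n,l,s,ce=cv2.connectedComponentsWithStats(m)
for i in range(1,n):
    if s[i,4]>15: print(s[i],ce[i],on(c,*ce[i],0.02).round(3))
s_=cam('scene'); im=s_['image'][:,:,::-1]
cv2.imwrite('pics/c2.png',cv2.resize(im[150:390,190:440],(625,600),interpolation=cv2.INTER_CUBIC))
```

```text
[   0   51  640   20 3932] [317.81739573  59.57960326] [ 1.227 -0.068  0.02 ]
[ 152  148   74   41 1596] [188.42982456 168.73120301] [0.838 0.389 0.02 ]
[372 177  24  24 306] [382.00653595 190.60130719] [ 0.743 -0.276  0.02 ]
[567 199   8   6  37] [570.81081081 201.86486486] [ 0.688 -0.929  0.02 ]
[557 202   8   6  36] [560.55555556 204.22222222] [ 0.681 -0.892  0.02 ]
[547 204   8   6  36] [550.33333333 206.61111111] [ 0.673 -0.855  0.02 ]
[536 206   8   6  36] [539.72222222 208.91666667] [ 0.666 -0.818  0.02 ]
[526 209   8   6  37] [529.43243243 211.35135135] [ 0.658 -0.781  0.02 ]
[570 208   8   6  35] [573.45714286 210.8       ] [ 0.656 -0.935  0.02 ]
[559 211   9   6  35] [563.22857143 213.17142857] [ 0.649 -0.898  0.02 ]
[549 213   9   6  38] [553.         215.60526316] [ 0.641 -0.862  0.02 ]
[539 216   8   5  33] [542.39393939 218.06060606] [ 0.634 -0.824  0.02 ]
[573 217   8   6  38] [576.28947368 219.73684211] [ 0.625 -0.942  0.02 ]
[529 218   8   6  34] [532.08823529 220.41176471] [ 0.627 -0.788  0.02 ]
[562 220   9   6  36] [565.94444444 222.19444444] [ 0.617 -0.905  0.02 ]
[552 222   8   6  37] [555.37837838 224.67567568] [ 0.61  -0.867  0.02 ]
[542 225   8   5  33] [545.18181818 227.03030303] [ 0.602 -0.831  0.02 ]
[531 227   8   6  38] [534.60526316 229.5       ] [ 0.595 -0.794  0.02 ]
[349 230  15  13  70] [355.37142857 237.95714286] [ 0.582 -0.178  0.02 ]
[398 232  14  15  74] [402.45945946 240.66216216] [ 0.568 -0.338  0.02 ]
[407 259  14  15  78] [411.78205128 267.23076923] [ 0.477 -0.365  0.02 ]
[360 272  15  15  78] [365.21794872 279.8974359 ] [ 0.439 -0.206  0.02 ]
[  0 370  20   6  54] [  9.11111111 372.48148148] [0.165 0.979 0.02 ]
[623 381  17  60 688] [631.52906977 408.9127907 ] [-0.011 -1.071  0.02 ]
```

View pics/c1.png

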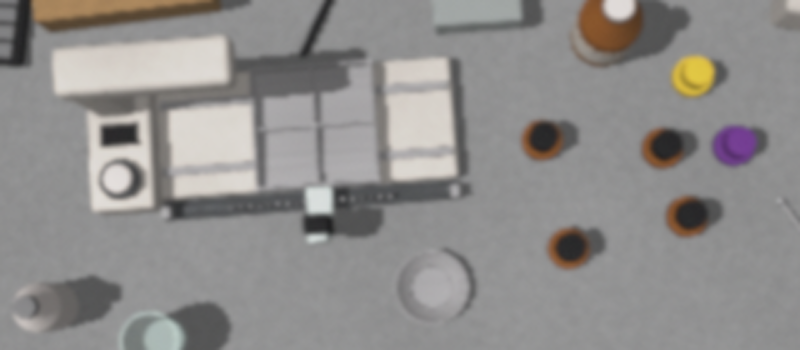

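View pics/c2.png

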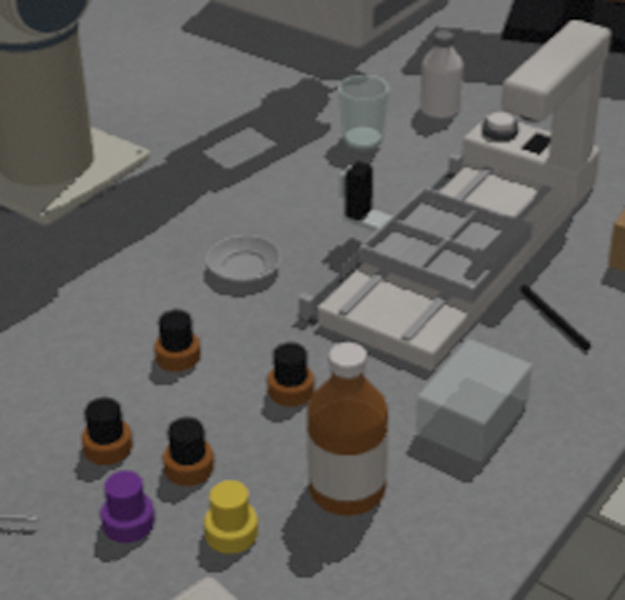

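The crops confirm four amber pots with black caps (top crop (543,137), (663,147), (688,213), (570,246)). The tray sits mid-rail, the grip block is at top crop (318,222), and the button is at (118,178).

Run:
```python
from h import *
t=cam('top'); s=cam('scene')
def tri(a,b):
    o1,d1=ray(t,*a);o2,d2=ray(s,*b)
    A=np.c_[d1,-d2]; k=np.linalg.lstsq(A,o2-o1,rcond=None)[0]
    p,q=o1+d1*k[0],o2+d2*k[1]; return (p+q)/2,np.linalg.norm(p-q)
f=lambda x,y:(140+x/2.5,180+y/2.5)
g=lambda x,y:(190+x/2.5,150+y/2.5)
print('grip top',tri(f(319,222),g(360,169)))
print('grip z.114',on(t,*f(319,222),.114))
for nm,a in dict(tr=(378,92),br=(381,184),tl=(262,96),bl=(260,190)).items(): print(nm,on(t,*f(*a),.058))
print('rail',on(t,*f(168,212),.04),on(t,*f(455,191),.04))
print('button',on(t,*f(119,179),.088),tri(f(119,179),g(500,120)))
# caps, dark blobs near pots
for (u,v) in [(357,235),(405,238),(416,266),(368,279)]:
    w=t['image'][v-12:v+12,u-12:u+12].max(2); m=(w<45).astype(np.uint8)
    n,l,st,ce=cv2.connectedComponentsWithStats(m); i=1+st[1:,4].argmax()
    p=ce[i]+[u-12,v-12]; print('cap',st[i],p,on(t,*p,.06).round(3))
```

```text
grip top (array([0.48085086, 0.11374193, 0.11244473]), np.float64(0.006310356333249931))
grip z.114 [0.47827156 0.11159101 0.114     ]
tr [0.65339921 0.03614947 0.058     ]
br [0.53024485 0.03463933 0.058     ]
tl [0.65204186 0.19054398 0.058     ]
bl [0.52651029 0.1941754  0.058     ]
rail [0.5021258  0.31935415 0.04      ] [ 0.52007599 -0.06293275  0.04      ]
button [0.54264688 0.37228797 0.088     ] (array([0.54498411, 0.37499831, 0.08285434]), np.float64(0.004337402759820777))
cap [ 9  7  8  9 55] [357.12727273 234.12727273] [ 0.589 -0.181  0.06 ]
cap [ 9  8 10  9 67] [406.31343284 237.79104478] [ 0.573 -0.344  0.06 ]
cap [ 8  8 10  8 66] [416.24242424 265.5       ] [ 0.48  -0.372  0.06 ]
cap [ 8  8  9  8 48] [368.22916667 278.25      ] [ 0.442 -0.212  0.06 ]
```

Request:
carry_out(steps="0 0 1 0 0 -1 1; 0 0 1 0 0 -1 1; 0 0 1 0 0 -1 1; 0 0 1 0 0 0 1; 0 0 1 0 0 0 1; 0 0 1 0 0 0 1; 0 0 1 0 0 0 1; 0 0 1 0 0 0 1; 0 0 1 0 0 0 1; 0 0 1 0 0 0 1", force=35)

```text
clock: 1.13
eef_pos: [0.138, 0.6094, 0.2501]
orientation: [-180.0, 0.0, 106.9]
ft_force: [1.0, -0.4, -0.5]
grip_width: 0.999
finger_force: 0.0
```

Request:
carry_out(steps="0 0 1 0 0 0 0.5; 0 0 1 0 0 0 0.5; 0 0 0.42 0 0 0 0.5; 0 0 0 -1 0.6 0 0.5; 0 0 0 -1 0.6 0 0.5; 0 0 0 -1 0.6 0 0.5; 0 0 0 -1 0.6 0 0.5; 0 0 0 -1 0.6 0 0.5; 0 0 0 -1 0.6 0 0.5; 0 0 0 -1 0.6 0 0.5")

```text
clock: 1.97
eef_pos: [0.229, 0.4727, 0.2502]
orientation: [180.0, -0.0, 92.7]
ft_force: [-0.7, -0.1, 0.7]
grip_width: 0.751
finger_force: 0.0
```

Request:
carry_out(steps="0 0 0 -1 0.6 0 0.5; 0 0 0 -1 0.6 0 0.5; 0 0 0 -1 0.6 0 0.5; 0 0 0 -1 0.6 0 0.5; 0 0 0 -1 0.6 0 0.5; 0 0 0 -1 0.6 0 0.5; 0 0 0 -1 0.6 0 0.5; 0 0 0 -1 0.6 0 0.5; 0 0 0 -1 0.6 0 0.5; 0 0 0 -1 0.6 0 0.5")

```text
clock: 2.8
eef_pos: [0.3584, 0.2786, 0.2503]
orientation: [180.0, -0.0, 92.7]
ft_force: [-0.5, 0.7, -0.1]
grip_width: 0.749
finger_force: 0.0
```

Request:
carry_out(steps="0 0 0 -0.9 0.6 0 0.5; 0 0 0 -0.9 0.6 0 0.5; 0 0 0 -0.9 0.6 0 0.5; 0 0 0 -0.9 0.6 0 0.5; 0 0 0 -0.9 0.6 0 0.5; 0 0 0 -0.9 0.6 0 0.5; 0 0 0 -0.9 0.6 0 0.5; 0 0 0 -0.9 0.6 0 0.5; 0 0 0 -0.9 0.6 0 0.5; 0 0 0 0 0 0 0.5")

```text
clock: 3.63
eef_pos: [0.4753, 0.1207, 0.2503]
orientation: [179.9, 0.0, 92.6]
ft_force: [-0.2, -0.4, 0.2]
grip_width: 0.754
finger_force: 0.0
```

Run:
```python
from h import *
s=cam('scene'); im=s['image'][:,:,::-1]
cv2.imwrite('pics/c3.png',cv2.resize(im[100:300,260:480],(660,600),interpolation=cv2.INTER_CUBIC))
print(telemetry.get_obs()['eef_pos'])
```

```text
[0.4741618  0.12181487 0.25012994]
```

View pics/c3.png

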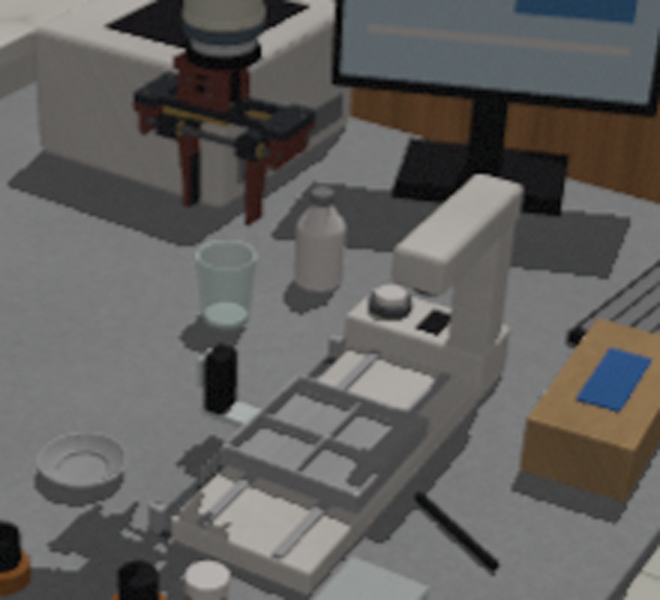

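Gripper (fingers at (190,200) and (255,215)) hangs over the grip (220,380), with the descent path clear.

Request:
carry_out(steps="0 0 0 -0.45 0.1 1 0.5; 0 0 0 0 0 1 0.5; 0 0 0 0 0 1 0.5; 0 0 0 0 0 1 0.5; 0 0 0 0 0 1 0.5; 0 0 0 0 0 1 0.5; 0 0 0 0 0 1 0.5; 0 0 0 0 0 1 0.5; 0 0 0 0 0 0.8 0.5; 0 0 0 0 0 0.35 0.5")

```text
clock: 4.52
eef_pos: [0.474, 0.1145, 0.0654]
orientation: [-179.8, 0.0, 92.7]
ft_force: [-0.3, -0.0, -0.0]
grip_width: 0.752
finger_force: 0.0
```

Request:
carry_out(steps="0 0 0 0 0 0 -1; 0 0 0 0 0 0 -1; 0 0 0 0 0 0 -1; 0 0 0 0 0 0 -1; 0 0 0 0 0 0 -1; 0 0 0 0 0 0 -1; 0 0 0 0 0 0 -1; 0 0 0 0 0 0 -1")

```text
clock: 5.18
eef_pos: [0.4756, 0.114, 0.0678]
orientation: [-180.0, -0.0, 92.7]
ft_force: [-4.0, 0.1, 7.1]
grip_width: 0.333
finger_force: 35.0
```

Request:
carry_out(steps="0 0 0 -0.5 0 0 -1; 0 0 0 -0.5 0 0 -1; 0 0 0 -0.5 0 0 -1; 0 0 0 -0.5 0 0 -1; 0 0 0 -0.5 0 0 -1; 0 0 0 -0.5 0 0 -1; 0 0 0 -0.4 0 0 -1; 0 0 0 -0.3 0 0 -1")

```text
clock: 5.85
eef_pos: [0.4793, 0.0396, 0.0678]
orientation: [-180.0, -0.0, 92.7]
ft_force: [-3.5, 1.5, 6.4]
grip_width: 0.335
finger_force: 35.1
```

Sliding freely (about 1.5 N). On to the stop.

Request:
carry_out(steps="0 0 0 -0.25 0 0 -1; 0 0 0 -0.25 0 0 -1; 0 0 0 -0.25 0 0 -1; 0 0 0 -0.25 0 0 -1; 0 0 0 0 0 0 -1; 0 0 0 0 0 0 -1")

```text
clock: 6.35
eef_pos: [0.4801, 0.0241, 0.0677]
orientation: [180.0, -0.4, 92.5]
ft_force: [-4.4, 29.0, 6.1]
grip_width: 0.332
finger_force: 34.9
```

Request:
carry_out(steps="0 0 0 0.2 0 0 -1; 0 0 0 0 0 0 -1; 0 0 0 0 0 0 0.4; 0 0 0 0 0 0 0.4; 0 0 0 0 0 0 0.4; 0 0 0 0 0 0 0.4; 0 0 0 0 0 -1 0.4; 0 0 0 0 0 -1 0.4; 0 0 0 0 0 -1 0.4; 0 0 0 0 0 -1 0.4")

```text
clock: 7.18
eef_pos: [0.4809, 0.024, 0.1483]
orientation: [179.9, 0.0, 92.7]
ft_force: [0.8, -0.0, 0.0]
grip_width: 0.697
finger_force: 0.0
```

Request:
carry_out(steps="0 0 0 -1 0 -1 0.4; 0 0 0 -1 0 -1 0.4; 0 0 0 -1 0 -1 0.4; 0 0 0 -1 0 0 0.4; 0 0 0 -1 0 0 0.4; 0 0 0 -1 0 0 0.4; 0 0 0 -1 0 0 0.4")

```text
clock: 7.77
eef_pos: [0.4876, -0.1171, 0.2078]
orientation: [179.9, 0.0, 92.7]
ft_force: [0.1, 1.2, 0.3]
grip_width: 0.699
finger_force: 0.0
```

```bash
cat >> h.py <<'E'
def pots(c):
    im=c['image']; hsv=cv2.cvtColor(im,cv2.COLOR_RGB2HSV); out=[]
    m=cv2.inRange(hsv,(3,110,40),(16,255,255))
    n,l,s,ce=cv2.connectedComponentsWithStats(cv2.dilate(m,np.ones((3,3))))
    for i in range(1,n):
        u,v=ce[i]
        if s[i,4]<60 or s[i,4]>260 or u>500 or v<150 or u<200: continue
        u,v=int(u),int(v); w=im[v-14:v+15,u-14:u+15].max(2); k=(w<45).astype(np.uint8)
        n2,l2,s2,c2=cv2.connectedComponentsWithStats(k)
        if n2<2: continue
        j=1+s2[1:,4].argmax(); p=c2[j]+[u-14,v-14]
        out.append((p.round(1),s2[j,4],on(c,*p,.06).round(4)))
    return out
TX=np.array([.9989,.047]);TY=np.array([-.047,.9989])
def units(a,b):
    d=(np.array(b)-a); return 'tool x %.2f y %.2f z %.2f'%(d[:2]@TY/.02,d[:2]@TX/.02,-d[2]/.02)
E
python3 - <<'E'
from h import *
t=cam('top'); im=t['image'][:,:,::-1]
for p in pots(t): print(p)
e=telemetry.get_obs()['eef_pos']; print(e)
cv2.imwrite('pics/c4.png',cv2.resize(im[180:320,200:440],(800,467),interpolation=cv2.INTER_CUBIC))
for dx in(-.04,.04):
  for dy in(-.04,.04):
    q=np.array([.617,.030])+dx*TX+dy*TY; print(dx,dy,q,proj(t,[*q,.04]))
E
```

```text
(array([406.5, 237.5]), np.int32(80), array([ 0.5736, -0.3444,  0.06  ]))
(array([416.3, 265.4]), np.int32(82), array([ 0.48  , -0.3722,  0.06  ]))
[ 0.48806214 -0.11971302  0.207845  ]
-0.04 -0.04 [ 0.578924 -0.011836] [306.25234881 239.29669384]
-0.04 0.04 [0.575164 0.068076] [282.39125916 241.03436949]
0.04 -0.04 [ 0.658836 -0.008076] [304.57314089 215.80146297]
0.04 0.04 [0.655076 0.071836] [280.85700931 217.5119867 ]
```

View pics/c4.png

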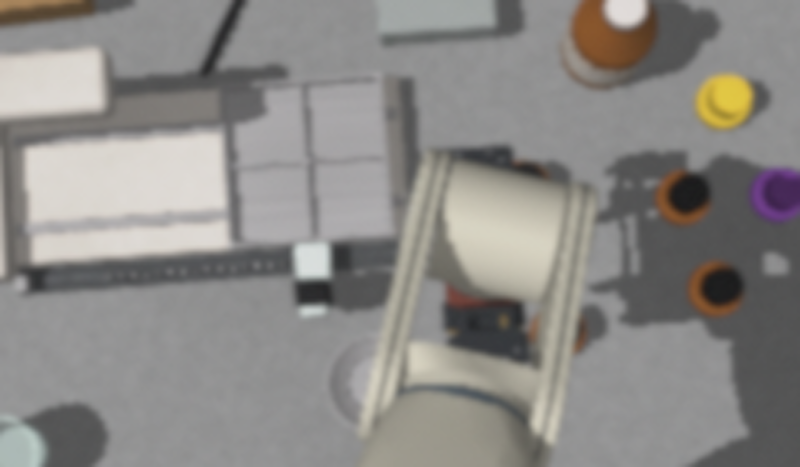

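Tray is against the loading stop (cross at crop (308,162), matching my estimate) and the plate is out at (312,310). Four amber pots are in their places: two partly hidden by the arm, (688,192) and (720,287) clear.

Request:
carry_out(steps="0 0 0 -1 0.33 0 0.4; 0 0 0 -1 0.33 0 0.4; 0 0 0 -1 0.33 0 0.4; 0 0 0 -1 0.33 0 0.4; 0 0 0 -1 0.33 0 0.4; 0 0 0 -1 0.33 0 0.4; 0 0 0 -1 0.33 0 0.4; 0 0 0 -1 0.33 0 0.4; 0 0 0 -1 0.33 0 0.4; 0 0 0 -1 0.33 0 0.4")

```text
clock: 8.65
eef_pos: [0.563, -0.3134, 0.2073]
orientation: [179.9, 0.0, 92.7]
ft_force: [0.2, 0.3, 0.5]
grip_width: 0.698
finger_force: 0.0
```

Request:
carry_out(steps="0 0 0 -1 0.35 0 0.4; 0 0 0 -0.42 0.1 0 0.4; 0 0 0 0 0 0 0.4; 0 0 0 0 0 0 0.4")

```text
clock: 8.98
eef_pos: [0.5723, -0.3399, 0.2069]
orientation: [-180.0, -0.0, 92.7]
ft_force: [1.0, 0.4, -0.3]
grip_width: 0.7
finger_force: 0.0
```

Run:
```python
from h import *
t=cam('top')
for p in pots(t): print(p)
e=telemetry.get_obs()['eef_pos']; print(e,units(e,[.574,-.344,.031]))
```

```text
(array([357.1, 234.3]), np.int32(60), array([ 0.5885, -0.1809,  0.06  ]))
(array([368. , 278.4]), np.int32(56), array([ 0.4417, -0.2112,  0.06  ]))
[ 0.57219148 -0.33943147  0.2069469 ] tool x -0.23 y 0.08 z 8.80
```

Request:
carry_out(steps="0 0 0 -0.23 0.08 1 0.4; 0 0 0 0 0 1 0.4; 0 0 0 0 0 1 0.4; 0 0 0 0 0 1 0.4; 0 0 0 0 0 1 0.4; 0 0 0 0 0 1 0.4; 0 0 0 0 0 1 0.4; 0 0 0 0 0 0.8 0.4; 0 0 0 0 0 0.6 0.4; 0 0 0 0 0 0.4 0.4", force=20)

```text
clock: 9.87
eef_pos: [0.5737, -0.3435, 0.03]
orientation: [-179.9, -0.1, 92.8]
ft_force: [0.0, 0.6, 0.7]
grip_width: 0.701
finger_force: 0.0
```

Request:
carry_out(steps="0 0 0 0 0 0 -1; 0 0 0 0 0 0 -1; 0 0 0 0 0 0 -1; 0 0 0 0 0 0 -1; 0 0 0 0 0 0 -1; 0 0 0 0 0 -0.5 -1; 0 0 0 0 0 -1 -1; 0 0 0 0 0 -1 -1; 0 0 0 0 0 -1 -1; 0 0 0 0 0 -1 -1")

```text
clock: 10.7
eef_pos: [0.5745, -0.345, 0.1232]
orientation: [180.0, 0.0, 92.7]
ft_force: [0.3, -0.1, -0.6]
grip_width: 0.009
finger_force: 0.0
```

Nothing gripped; look.

Run:
```python
from h import *
s=cam('scene'); im=s['image'][:,:,::-1]
t=cam('top'); i2=t['image'][:,:,::-1]
for p in pots(t): print(p)
a=cv2.resize(im[210:390,200:400],(400,360),interpolation=cv2.INTER_CUBIC)
b=cv2.resize(i2[190:310,330:463],(400,360),interpolation=cv2.INTER_CUBIC)
cv2.imwrite('pics/c5.png',np.hstack([a,b]))
```

```text
(array([357.1, 234.2]), np.int32(60), array([ 0.5889, -0.1809,  0.06  ]))
(array([368. , 278.5]), np.int32(56), array([ 0.4415, -0.2113,  0.06  ]))
```

View pics/c5.png

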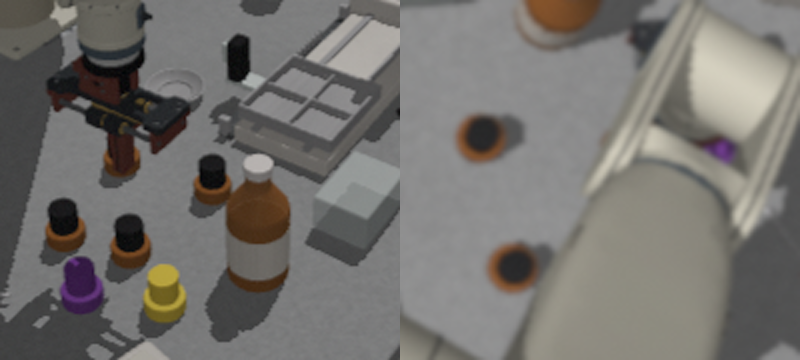

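Run:
```python
from h import *
s=cam('scene');t=cam('top')
e=telemetry.get_obs()['eef_pos']; print(e, proj(s,e))
for p in [(.574,-.344),(.48,-.372),(.589,-.181),(.442,-.212)]: print(p,proj(s,[*p,.06]),proj(s,[*p,0.]))
f=lambda x,y:(200+x/2,210+y/2)
for q in [(130,220),(63,205),(212,162)]: print(on(s,*f(*q),.06))
```

```text
[ 0.57464448 -0.34507864  0.1221469 ] [262.05225315 303.38462195]
(0.574, -0.344) [263.77859501 320.45384703] [265.28709174 336.42978293]
(0.48, -0.372) [230.87783315 312.34714807] [233.12777622 328.23316645]
(0.589, -0.181) [305.13782771 290.22646602] [305.62723785 305.84247931]
(0.442, -0.212) [259.28689071 277.04157698] [260.74810143 292.46575161]
[ 0.57552282 -0.34077883  0.06      ]
[ 0.48180829 -0.37145939  0.06      ]
[ 0.59307312 -0.18227356  0.06      ]
```

Pot still stands at its place; it probably slipped out. Reopen, descend a little deeper, grip harder, and check before lifting.

Request:
carry_out(steps="0 0 0 0 0 0 0.5; 0 0 0 0 0 0 0.5; 0 0 0 0 0 0 0.5; 0 0 0 0 0 0 0.5; 0 0 0 0 0 0 0.5; 0 0 0 0 0 1 0.5; 0 0 0 0 0 1 0.5; 0 0 0 0 0 1 0.5; 0 0 0 0 0 1 0.5; 0 0 0 0 0 0.6 0.5", force=40)

```text
clock: 11.73
eef_pos: [0.5733, -0.3442, 0.0268]
orientation: [-179.9, -0.1, 92.7]
ft_force: [0.4, 0.5, -1.0]
grip_width: 0.726
finger_force: 0.0
```

Request:
carry_out(steps="0 0 0 0 0 0 -1; 0 0 0 0 0 0 -1; 0 0 0 0 0 0 -1; 0 0 0 0 0 0 -1; 0 0 0 0 0 0 -1; 0 0 0 0 0 0 -1")

```text
clock: 12.23
eef_pos: [0.5749, -0.3452, 0.0302]
orientation: [179.9, 0.1, 92.7]
ft_force: [-0.7, 0.8, -0.0]
grip_width: 0.333
finger_force: 0.0
```

Run:
```python
from h import *
s=cam('scene'); im=s['image'][:,:,::-1]
o=telemetry.get_obs(); e=o['eef_pos']; print(e,o['grip_width'],o['finger_force'],proj(s,e))
cv2.imwrite('pics/c6.png',cv2.resize(im[240:370,190:330],(640,594),interpolation=cv2.INTER_CUBIC))
```

```text
[ 0.5747737  -0.34513568  0.03001651] 0.2884051406014853 0.0 [264.48285555 328.89423326]
```

View pics/c6.png

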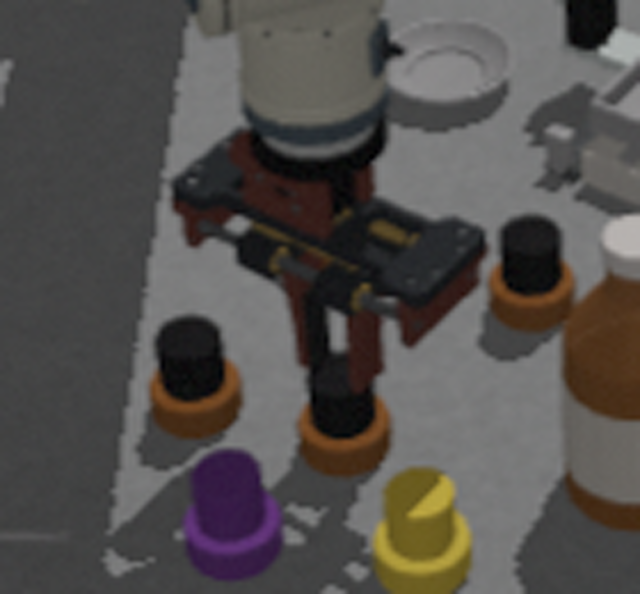

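Run:
```python
from h import *
s=cam('scene')
f=lambda x,y:(190+x*140/640,240+y*130/594)
for q in [(305,362),(367,388),(320,380)]:
  for z in(.03,.05,.065): print(q,f(*q),z,on(s,*f(*q),z).round(4))
o=telemetry.get_obs(); print(o['qpos'],o['joint_torque'].round(1),o['ft_force'])
```

```text
(305, 362) (256.71875, 319.22558922558926) 0.03 [ 0.5325 -0.329   0.03  ]
(305, 362) (256.71875, 319.22558922558926) 0.05 [ 0.5478 -0.3439  0.05  ]
(305, 362) (256.71875, 319.22558922558926) 0.065 [ 0.5592 -0.3551  0.065 ]
(367, 388) (270.28125, 324.91582491582494) 0.03 [ 0.5776 -0.3243  0.03  ]
(367, 388) (270.28125, 324.91582491582494) 0.05 [ 0.592  -0.3394  0.05  ]
(367, 388) (270.28125, 324.91582491582494) 0.065 [ 0.6028 -0.3506  0.065 ]
(320, 380) (260.0, 323.16498316498314) 0.03 [ 0.5502 -0.3355  0.03  ]
(320, 380) (260.0, 323.16498316498314) 0.05 [ 0.5651 -0.3503  0.05  ]
(320, 380) (260.0, 323.16498316498314) 0.065 [ 0.5763 -0.3614  0.065 ]
[-3.19989927e+01  3.91378784e+01  9.19649519e+01  1.89997141e-03
  4.88420218e+01 -3.47120433e+01] [ -0.  -63.5 -21.9   0.    0.    0. ] [-0.14729267  0.39192475 -1.13256947]
```

Request:
carry_out(steps="0 0 0 0 0 0 -1; 0 0 0 0 0 0 -1; 0 0 0 0 0 0 -1; 0 0 0 0 0 0 -1; 0 0 0 0 0 0.15 -1; 0 0 0 0 0 0 -1")

```text
clock: 12.83
eef_pos: [0.5748, -0.3451, 0.0278]
orientation: [180.0, 0.0, 92.7]
ft_force: [-4.0, 1.7, 14.0]
grip_width: 0.006
finger_force: 6.8
```

Run:
```python
from h import *
s=cam('scene'); im=s['image'][:,:,::-1]
o=telemetry.get_obs(); e=o['eef_pos']; print(e,o['grip_width'],o['finger_force'],o['ft_force'],proj(s,e),proj(s,e+[0,0,.019]))
cv2.imwrite('pics/c7.png',cv2.resize(im[280:350,225:305],(640,560),interpolation=cv2.INTER_CUBIC))
```

```text
[ 0.57476803 -0.34510933  0.02783315] 0.005669390624632501 6.51362091768533 [-3.40432594  1.88828372 13.13976631] [264.54258505 329.46862958] [264.06138852 324.37907376]
```

View pics/c7.png

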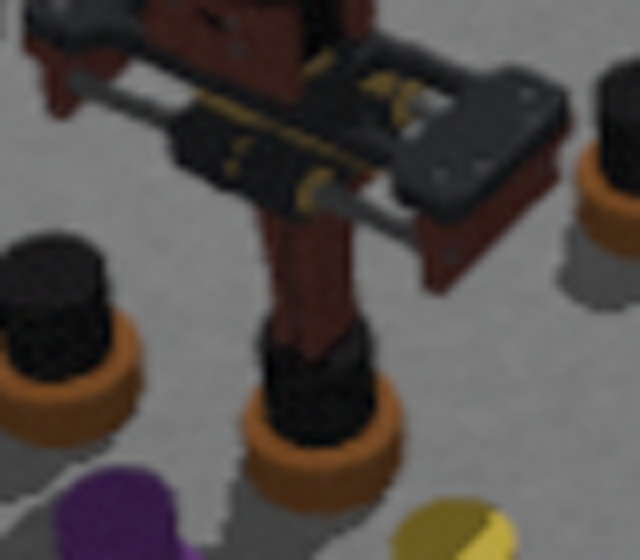

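The shut fingertips rest on the cap top (crop (315,350), 14 N) while the reported z is 0.028. The cap top is at 0.060, so the real tips are about 32 mm above the reported TCP. I'll correct heights by -32 mm from here on.

Request:
carry_out(steps="0 0 0 0 0 -0.7 -1; 0 0 0 0 0 0 0.4; 0 0 0 0 0 0 0.4; 0 0 0 0 0 0 0.4; 0 0 0 0 0 0 0.4; 0 0 0 0 0 0 0.4; 0 0 0 0 0 0 0.4; 0 0 0 0 0 0 0.4; 0 0 0 0 0 0 0.4; 0 0 0 0 0 0 0.4", force=25)

```text
clock: 13.72
eef_pos: [0.5743, -0.3448, 0.0401]
orientation: [-180.0, -0.0, 92.7]
ft_force: [0.3, -0.4, 0.1]
grip_width: 0.649
finger_force: 0.0
```

Request:
carry_out(steps="0 0 0 0 0 0.5 0.4; 0 0 0 0 0 0.5 0.4; 0 0 0 0 0 0.5 0.4; 0 0 0 0 0 0.5 0.4; 0 0 0 0 0 0 0.4")

```text
clock: 14.13
eef_pos: [0.5725, -0.3438, -0.003]
orientation: [-179.8, -0.1, 92.7]
ft_force: [-0.8, 0.4, -1.1]
grip_width: 0.705
finger_force: 0.0
```

Request:
carry_out(steps="0 0 0 0 0 0 -1; 0 0 0 0 0 0 -1; 0 0 0 0 0 0 -1; 0 0 0 0 0 0 -1; 0 0 0 0 0 0 -1; 0 0 0 0 0 0 -1")

```text
clock: 14.63
eef_pos: [0.5747, -0.3451, 0.0007]
orientation: [180.0, 0.0, 92.7]
ft_force: [-0.8, -0.6, 1.7]
grip_width: 0.448
finger_force: 25.0
```

Gripped (39 mm, 25 N). Lift and carry, staying clear of the solvent bottle.

Request:
carry_out(steps="0 0 0 0 0 -0.3 -1; 0 0 0 0 0 -0.6 -1; 0 0 0 0 0 -1 -1; 0 0 0 0 0 -1 -1; 0 0 0 0 0 -1 -1; 0 0 0 0 0 -1 -1; 0 0 0 0.3 0 -1 -1; 0 0 0 0.6 0 -0.6 -1; 0 0 0 1 0 0 -1; 0 0 0 1 0 0 -1")

```text
clock: 15.47
eef_pos: [0.5719, -0.2863, 0.132]
orientation: [179.9, 0.1, 92.7]
ft_force: [-0.8, -0.0, -1.3]
grip_width: 0.45
finger_force: 25.0
```

Request:
carry_out(steps="0 0 0 1 0 0 -1; 0 0 0 1 0 0 -1; 0 0 0 1 0 0 -1; 0 0 0 1 0 0 -1; 0 0 0 1 0 0 -1; 0 0 0 1 0 0 -1; 0 0 0 1 0 0 -1; 0 0 0 1 0 0 -1; 0 0 0 1 0.5 0 -1; 0 0 0 1 0.5 0 -1")

```text
clock: 16.3
eef_pos: [0.5813, -0.0845, 0.1306]
orientation: [-180.0, -0.0, 92.7]
ft_force: [0.5, 0.4, -0.7]
grip_width: 0.447
finger_force: 25.0
```

Request:
carry_out(steps="0 0 0 1 0.5 0 -1; 0 0 0 1 0.5 0 -1; 0 0 0 1 0.5 0 -1; 0 0 0 1 0.5 0 -1; 0 0 0 1 0.6 0 -1; 0 0 0 0.8 0.6 0 -1; 0 0 0 0.5 0.5 0 -1; 0 0 0 0.2 0.3 0 -1; 0 0 0 0 0 0 -1; 0 0 0 0 0 0 -1")

```text
clock: 17.13
eef_pos: [0.6555, 0.0471, 0.13]
orientation: [-180.0, 0.0, 92.7]
ft_force: [-0.9, -0.3, -2.4]
grip_width: 0.45
finger_force: 25.0
```

Run:
```python
from h import *
t=cam('top')
for p in pots(t): print(p)
o=telemetry.get_obs();e=o['eef_pos']; print(e,o['grip_width'],units(e,[.655,.068,.042]))
```

```text
(array([357. , 234.4]), np.int32(71), array([ 0.5881, -0.1807,  0.06  ]))
(array([416.2, 265.4]), np.int32(83), array([ 0.4801, -0.372 ,  0.06  ]))
(array([368.2, 278.3]), np.int32(51), array([ 0.442 , -0.2119,  0.06  ]))
[0.65517448 0.04671284 0.12995445] 0.4516470140246843 tool x 1.06 y 0.04 z 4.40
```

Request:
carry_out(steps="0 0 0 0.5 0 0 -1; 0 0 0 0.5 0 0.4 -1; 0 0 0 0 0 1 -1; 0 0 0 0 0 1 -1; 0 0 0 0 0 1 -1; 0 0 0 0 0 0.6 -1; 0 0 0 0 0 0.3 -1; 0 0 0 0 0 0.1 -1; 0 0 0 0 0 0 -1; 0 0 0 0 0 0 -1")

```text
clock: 18.02
eef_pos: [0.6552, 0.0691, 0.0431]
orientation: [180.0, -0.1, 92.7]
ft_force: [-2.1, 5.0, 5.6]
grip_width: 0.452
finger_force: 25.0
```

Run:
```python
from h import *
o=telemetry.get_obs();e=o['eef_pos']; print(e,o['grip_width'],o['ft_force'],units(e,[.655,.068,.041]))
```

```text
[0.6551567  0.06909148 0.04313601] 0.451657994965162 [-2.11591918  5.04364173  5.64552603] tool x -0.05 y -0.01 z 0.11
```

Request:
carry_out(steps="0 0 0 0.1 0 0 -1; 0 0 0 0 0 0 0.4; 0 0 0 0 0 0 0.4; 0 0 0 0 0 0 0.4; 0 0 0 0 0 0 0.4; 0 0 0 0 0 0 0.4; 0 0 0 0 0 -0.5 0.4; 0 0 0 0 0 -1 0.4; 0 0 0 0 0 -1 0.4; 0 0 0 0 0 -1 0.4")

```text
clock: 18.85
eef_pos: [0.6548, 0.0693, 0.1134]
orientation: [-180.0, 0.0, 92.7]
ft_force: [0.4, 0.1, -0.4]
grip_width: 0.7
finger_force: 0.0
```

Request:
carry_out(steps="0 0 0 -1 -0.5 -1 0.4; 0 0 0 -1 -0.5 0 0.4; 0 0 0 -1 -0.5 0 0.4; 0 0 0 -1 -0.5 0 0.4; 0 0 0 -1 -0.5 0 0.4; 0 0 0 -1 -0.5 0 0.4; 0 0 0 -1 -0.5 0 0.4; 0 0 0 -1 -0.5 0 0.4; 0 0 0 -1 -0.5 0 0.4; 0 0 0 -1 -0.5 0 0.4")

```text
clock: 19.68
eef_pos: [0.5641, -0.1362, 0.133]
orientation: [180.0, 0.0, 92.7]
ft_force: [1.3, -0.1, -0.3]
grip_width: 0.697
finger_force: 0.0
```

Request:
carry_out(steps="0 0 0 -1 -0.5 0 0.4; 0 0 0 -1 -0.5 0 0.4; 0 0 0 -1 -0.5 0 0.4; 0 0 0 -1 -0.5 0 0.4; 0 0 0 -1 -0.3 0 0.4; 0 0 0 -1 -0.3 0 0.4; 0 0 0 -1 -0.3 0 0.4; 0 0 0 -1 -0.3 0 0.4; 0 0 0 0 0 0 0.4; 0 0 0 0 0 0 0.4")

```text
clock: 20.52
eef_pos: [0.5079, -0.2987, 0.1328]
orientation: [180.0, 0.0, 92.6]
ft_force: [0.5, 0.9, 0.1]
grip_width: 0.702
finger_force: 0.0
```

Run:
```python
from h import *
t=cam('top')
for p in pots(t): print(p)
im=t['image'][:,:,::-1]; cv2.imwrite('pics/c8.png',cv2.resize(im[195:295,260:435],(700,400),interpolation=cv2.INTER_CUBIC))
# cap on tray
w=t['image'][205:255,270:320].max(2); n,l,s,c=cv2.connectedComponentsWithStats((w<45).astype(np.uint8))
for i in range(1,n):
    if s[i,4]>20: print(s[i],on(t,*(c[i]+[270,205]),.1))
o=telemetry.get_obs();e=o['eef_pos']; print(e,units(e,[.48,-.372,0]))
```

```text
(array([279.1, 214.6]), np.int32(61), array([0.6614, 0.0763, 0.06  ]))
(array([357.1, 234.3]), np.int32(58), array([ 0.5887, -0.181 ,  0.06  ]))
(array([367.8, 278.4]), np.int32(49), array([ 0.4418, -0.2106,  0.06  ]))
[ 4  6 11  9 61] [0.65412391 0.07335912 0.1       ]
[ 0.50800274 -0.29790197  0.13257278] tool x -3.64 y -1.57 z 6.63
```

View pics/c8.png

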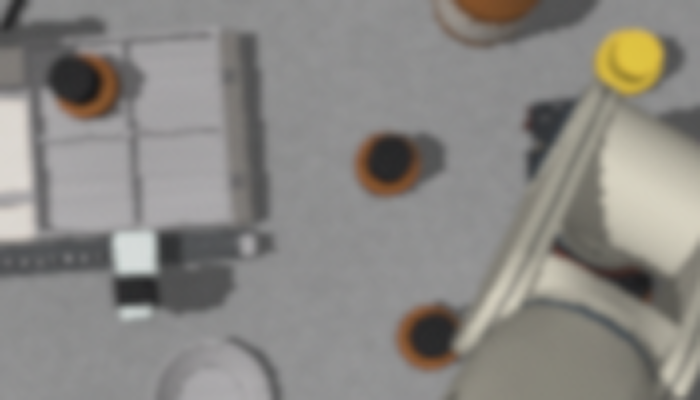

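Pot stands in its pocket, with the cap at crop (75,80) and the body inside the walls; the others are untouched. Next, the pot at (0.480,-0.372).

Request:
carry_out(steps="0 0 0 -1 -0.4 0 0.4; 0 0 0 -1 -0.4 0 0.4; 0 0 0 -1 -0.4 0 0.4; 0 0 0 -0.64 -0.37 0.6 0.4; 0 0 0 0 0 1 0.4; 0 0 0 0 0 1 0.4; 0 0 0 0 0 1 0.4; 0 0 0 0 0 1 0.4; 0 0 0 0 0 1 0.4; 0 0 0 0 0 0.8 0.4")

```text
clock: 21.4
eef_pos: [0.4795, -0.3705, 0.0019]
orientation: [-179.9, -0.1, 92.8]
ft_force: [0.5, -0.2, -0.5]
grip_width: 0.697
finger_force: 0.0
```

Request:
carry_out(steps="0 0 0 0 0 0.2 0.4; 0 0 0 0 0 0 0.4; 0 0 0 0 0 0 -1; 0 0 0 0 0 0 -1; 0 0 0 0 0 0 -1; 0 0 0 0 0 0 -1; 0 0 0 0 0 0 -1; 0 0 0 0 0 0 -1")

```text
clock: 22.07
eef_pos: [0.4806, -0.3725, 0.0013]
orientation: [179.9, 0.1, 92.7]
ft_force: [-1.0, 0.6, 6.3]
grip_width: 0.451
finger_force: 25.0
```

Request:
carry_out(steps="0 0 0 0 0 -0.3 -1; 0 0 0 0 0 -0.6 -1; 0 0 0 0 0 -1 -1; 0 0 0 0 0 -1 -1; 0 0 0 0 0 -1 -1; 0 0 0 0 0 -1 -1; 0 0 0 0.3 0.1 -1 -1; 0 0 0 0.6 0.3 -0.6 -1; 0 0 0 1 0.5 0 -1; 0 0 0 1 0.5 0 -1")

```text
clock: 22.9
eef_pos: [0.5061, -0.3123, 0.1318]
orientation: [179.9, 0.1, 92.6]
ft_force: [0.5, 0.4, -2.6]
grip_width: 0.449
finger_force: 25.0
```

Request:
carry_out(steps="0 0 0 1 0.5 0 -1; 0 0 0 1 0.5 0 -1; 0 0 0 1 0.5 0 -1; 0 0 0 1 0.5 0 -1; 0 0 0 1 0.6 0 -1; 0 0 0 1 0.6 0 -1; 0 0 0 1 0.6 0 -1; 0 0 0 1 0.6 0 -1; 0 0 0 1 0.6 0 -1; 0 0 0 1 0.6 0 -1")

```text
clock: 23.73
eef_pos: [0.6078, -0.1058, 0.1304]
orientation: [-180.0, -0.0, 92.7]
ft_force: [0.2, -0.0, -1.7]
grip_width: 0.455
finger_force: 25.0
```

Request:
carry_out(steps="0 0 0 1 0.6 0 -1; 0 0 0 1 0.6 0 -1; 0 0 0 1 0.6 0 -1; 0 0 0 1 0.6 0 -1; 0 0 0 0.7 0.5 0 -1; 0 0 0 0.3 0.4 0 -1; 0 0 0 0 0 0 -1; 0 0 0 0 0 0 -1")

```text
clock: 24.4
eef_pos: [0.6688, -0.0049, 0.13]
orientation: [-180.0, 0.0, 92.8]
ft_force: [-0.1, 0.3, -2.2]
grip_width: 0.451
finger_force: 25.0
```

Run:
```python
from h import *
o=telemetry.get_obs();e=o['eef_pos']; print(e,o['grip_width'],o['ft_force'],units(e,[.659,-.005,.041]))
```

```text
[ 0.66876551 -0.00489986  0.12997646] 0.4508018750858338 [-0.08168349  0.31060291 -2.15928341] tool x 0.02 y -0.49 z 4.45
```

Request:
carry_out(steps="0 0 0 0 -0.5 0 -1; 0 0 0 0 0 0.4 -1; 0 0 0 0 0 1 -1; 0 0 0 0 0 1 -1; 0 0 0 0 0 1 -1; 0 0 0 0 0 0.6 -1; 0 0 0 0 0 0.3 -1; 0 0 0 0 0 0.1 -1; 0 0 0 0 0 0 -1; 0 0 0 0 0 0 -1")

```text
clock: 25.23
eef_pos: [0.6598, -0.0055, 0.0431]
orientation: [179.9, 0.0, 92.7]
ft_force: [-0.2, 0.1, -2.1]
grip_width: 0.45
finger_force: 25.0
```

Request:
carry_out(steps="0 0 0 0 0 0 0.4; 0 0 0 0 0 0 0.4; 0 0 0 0 0 0 0.4; 0 0 0 0 0 0 0.4; 0 0 0 0 0 0 0.4; 0 0 0 0 0 -0.5 0.4; 0 0 0 0 0 -1 0.4; 0 0 0 0 0 -1 0.4; 0 0 0 0 0 -1 0.4; 0 0 0 0 0 -1 0.4")

```text
clock: 26.07
eef_pos: [0.659, -0.0053, 0.1339]
orientation: [180.0, 0.0, 92.7]
ft_force: [0.2, -0.1, -0.3]
grip_width: 0.699
finger_force: 0.0
```

Run:
```python
from h import *
t=cam('top')
for p in pots(t): print(p)
o=telemetry.get_obs();e=o['eef_pos']; print(e,o['grip_width'],o['ft_force'],units(e,[.5885,-.181,0]))
```

```text
(array([357. , 234.2]), np.int32(60), array([ 0.589 , -0.1808,  0.06  ]))
(array([368.1, 278.4]), np.int32(53), array([ 0.4418, -0.2117,  0.06  ]))
[ 0.66163865 -0.00528447  0.13829283] 0.698476729906276 [ 1.28041062 -0.06790375  2.01630245] tool x -8.60 y -4.07 z 6.91
```

Request:
carry_out(steps="0 0 0 -0.9 -0.4 0 0.4; 0 0 0 -0.9 -0.4 0 0.4; 0 0 0 -0.9 -0.4 0 0.4; 0 0 0 -0.9 -0.4 0 0.4; 0 0 0 -1 -0.5 0 0.4; 0 0 0 -1 -0.5 0 0.4; 0 0 0 -1 -0.5 0 0.4; 0 0 0 -1 -0.5 0 0.4; 0 0 0 -1 -0.35 0 0.4; 0 0 0 0 0 0 0.4")

```text
clock: 26.95
eef_pos: [0.5872, -0.1838, 0.1326]
orientation: [180.0, 0.1, 92.6]
ft_force: [-0.2, -0.2, -0.0]
grip_width: 0.701
finger_force: 0.0
```

Run:
```python
from h import *
t=cam('top')
for p in pots(t): print(p)
o=telemetry.get_obs();e=o['eef_pos']; print(e,units(e,[.5885,-.181,0]))
```

```text
(array([279.1, 214.6]), np.int32(58), array([0.6615, 0.0762, 0.06  ]))
(array([304.3, 212.9]), np.int32(60), array([ 0.6651, -0.0077,  0.06  ]))
[ 0.58782492 -0.18231444  0.13255603] tool x 0.06 y 0.04 z 6.63
```

Request:
carry_out(steps="0 0 0 0.05 0.05 1 0.4; 0 0 0 0 0 1 0.4; 0 0 0 0 0 1 0.4; 0 0 0 0 0 1 0.4; 0 0 0 0 0 1 0.4; 0 0 0 0 0 1 0.4; 0 0 0 0 0 0.6 0.4; 0 0 0 0 0 0 0.4; 0 0 0 0 0 0 0.4")

```text
clock: 27.75
eef_pos: [0.5892, -0.1791, -0.0]
orientation: [-180.0, -0.0, 92.7]
ft_force: [1.1, 0.2, 0.8]
grip_width: 0.701
finger_force: 0.0
```

Request:
carry_out(steps="0 0 0 0 0 0 -1; 0 0 0 0 0 0 -1; 0 0 0 0 0 0 -1; 0 0 0 0 0 0 -1; 0 0 0 0 0 0 -1; 0 0 0 0 0 0 -1")

```text
clock: 28.25
eef_pos: [0.5897, -0.18, 0.0012]
orientation: [179.9, 0.0, 92.7]
ft_force: [-1.6, 0.6, 6.5]
grip_width: 0.45
finger_force: 25.0
```

Request:
carry_out(steps="0 0 0 0 0 -0.3 -1; 0 0 0 0 0 -0.6 -1; 0 0 0 0 0 -1 -1; 0 0 0 0 0 -1 -1; 0 0 0 0 0 -1 -1; 0 0 0 0 0 -1 -1; 0 0 0 0.3 0 -1 -1; 0 0 0 0.6 0 -0.6 -1; 0 0 0 1 0 0 -1; 0 0 0 1 0 0 -1")

```text
clock: 29.08
eef_pos: [0.5867, -0.1211, 0.1317]
orientation: [179.9, 0.0, 92.6]
ft_force: [-0.7, 0.2, -2.9]
grip_width: 0.448
finger_force: 25.0
```

Request:
carry_out(steps="0 0 0 1 0 0 -1; 0 0 0 1 0 0 -1; 0 0 0 1 0 0 -1; 0 0 0 1 0 0 -1; 0 0 0 1 0 0 -1; 0 0 0 1 0 0 -1; 0 0 0 1 0 0 -1; 0 0 0 1 0 0 -1; 0 0 0 0.7 -0.1 0 -1; 0 0 0 0.3 0 0 -1")

```text
clock: 29.92
eef_pos: [0.5749, 0.06, 0.1302]
orientation: [-180.0, -0.0, 92.8]
ft_force: [0.2, 0.1, -2.0]
grip_width: 0.451
finger_force: 25.0
```

Run:
```python
from h import *
t=cam('top')
for p in pots(t): print(p)
o=telemetry.get_obs();e=o['eef_pos']; print(e,o['grip_width'],units(e,[.575,.069,.041]))
```

```text
(array([304.1, 212.7]), np.int32(75), array([ 0.6658, -0.0072,  0.06  ]))
(array([368.6, 278.2]), np.int32(51), array([ 0.4426, -0.2133,  0.06  ]))
[0.57514336 0.05994532 0.13022783] 0.45410078506860596 tool x 0.45 y 0.01 z 4.46
```

Request:
carry_out(steps="0 0 0 0.45 0 0 -1; 0 0 0 0 0 0.4 -1; 0 0 0 0 0 1 -1; 0 0 0 0 0 1 -1; 0 0 0 0 0 1 -1; 0 0 0 0 0 0.6 -1; 0 0 0 0 0 0.3 -1; 0 0 0 0 0 0.15 -1; 0 0 0 0 0 0 -1; 0 0 0 0 0 0 -1")

```text
clock: 30.8
eef_pos: [0.5764, 0.0674, 0.0419]
orientation: [179.9, -0.1, 92.6]
ft_force: [-1.5, 6.0, 6.0]
grip_width: 0.448
finger_force: 25.0
```

Request:
carry_out(steps="0 0 0 0 0 0 0.4; 0 0 0 0 0 0 0.4; 0 0 0 0 0 0 0.4; 0 0 0 0 0 0 0.4; 0 0 0 0 0 0 0.4; 0 0 0 0 0 -0.5 0.4; 0 0 0 0 0 -1 0.4; 0 0 0 0 0 -1 0.4; 0 0 0 0 0 -1 0.4; 0 0 0 0 0 -1 0.4")

```text
clock: 31.63
eef_pos: [0.5754, 0.0668, 0.1327]
orientation: [180.0, 0.0, 92.7]
ft_force: [0.1, 0.2, -0.2]
grip_width: 0.698
finger_force: 0.0
```

Run:
```python
from h import *
t=cam('top')
for p in pots(t): print(p)
o=telemetry.get_obs();e=o['eef_pos']; print(e,o['grip_width'],units(e,[.442,-.212,0]))
```

```text
(array([304.3, 212.8]), np.int32(73), array([ 0.6654, -0.0078,  0.06  ]))
(array([368.5, 278. ]), np.int32(56), array([ 0.4432, -0.213 ,  0.06  ]))
[0.57795484 0.06705623 0.13671755] 0.7010147150328947 tool x -13.62 y -7.45 z 6.84
```

Request:
carry_out(steps="0 0 0 -1 -0.6 0 0.4; 0 0 0 -1 -0.6 0 0.4; 0 0 0 -1 -0.6 0 0.4; 0 0 0 -1 -0.6 0 0.4; 0 0 0 -1 -0.6 0 0.4; 0 0 0 -1 -0.6 0 0.4; 0 0 0 -1 -0.6 0 0.4; 0 0 0 -1 -0.6 0 0.4; 0 0 0 -1 -0.5 0 0.4; 0 0 0 -1 -0.5 0 0.4")

```text
clock: 32.52
eef_pos: [0.4685, -0.1394, 0.1316]
orientation: [180.0, 0.0, 92.7]
ft_force: [0.6, 0.1, 0.4]
grip_width: 0.699
finger_force: 0.0
```

Request:
carry_out(steps="0 0 0 -1 -0.5 0 0.4; 0 0 0 -1 -0.5 0 0.4; 0 0 0 -1 -0.4 0 0.4; 0 0 0 -0.7 -0.2 0 0.4; 0 0 0 0 0 0 0.4; 0 0 0 0 0 0 0.4")

```text
clock: 33.02
eef_pos: [0.4405, -0.2143, 0.1315]
orientation: [180.0, 0.0, 92.6]
ft_force: [0.4, 1.1, -0.1]
grip_width: 0.699
finger_force: 0.0
```

Run:
```python
from h import *
t=cam('top')
for p in pots(t): print(p)
s=cam('scene'); im=s['image'][:,:,::-1]; cv2.imwrite('pics/c9.png',cv2.resize(im[190:360,220:420],(700,595),interpolation=cv2.INTER_CUBIC))
o=telemetry.get_obs();e=o['eef_pos']; print(e,o['grip_width'],units(e,[.4425,-.2125,0]))
```

```text
(array([279.9, 214.7]), np.int32(42), array([0.6611, 0.0734, 0.06  ]))
(array([304.3, 212.9]), np.int32(58), array([ 0.6652, -0.0077,  0.06  ]))
(array([283.4, 239.9]), np.int32(20), array([0.5763, 0.0634, 0.06  ]))
[ 0.4407051  -0.21328627  0.13130569] 0.7014826088324774 tool x 0.04 y 0.09 z 6.57
```

View pics/c9.png

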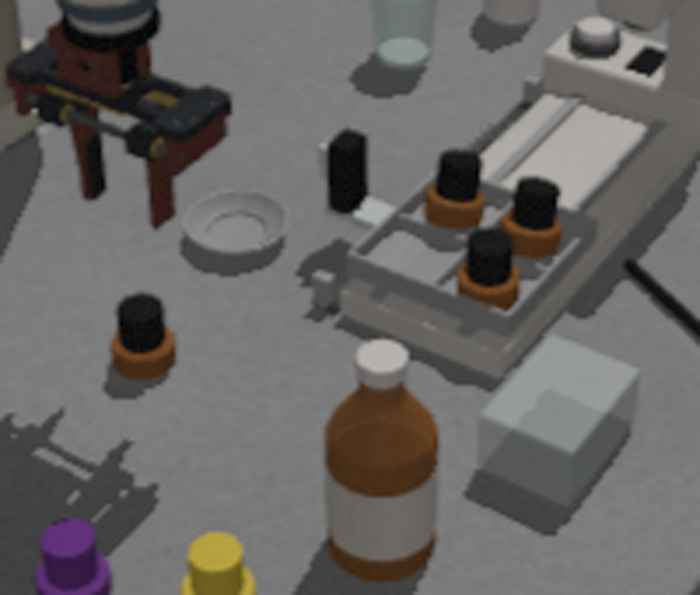

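Three pots stand upright in their pockets (scene crop (455,190), (533,215), (488,265)). The last pot at (142,340) stands below the gripper.

Request:
carry_out(steps="0 0 0 0.05 0.1 1 0.4; 0 0 0 0 0 1 0.4; 0 0 0 0 0 1 0.4; 0 0 0 0 0 1 0.4; 0 0 0 0 0 1 0.4; 0 0 0 0 0 1 0.4; 0 0 0 0 0 0.55 0.4; 0 0 0 0 0 0 0.4; 0 0 0 0 0 0 0.4")

```text
clock: 33.87
eef_pos: [0.4425, -0.2121, 0.0]
orientation: [-179.9, -0.0, 92.8]
ft_force: [-0.0, -0.9, 0.1]
grip_width: 0.698
finger_force: 0.0
```

Request:
carry_out(steps="0 0 0 0 0 0 -1; 0 0 0 0 0 0 -1; 0 0 0 0 0 0 -1; 0 0 0 0 0 0 -1; 0 0 0 0 0 0 -1; 0 0 0 0 0 0 -1")

```text
clock: 34.37
eef_pos: [0.4426, -0.2129, 0.001]
orientation: [180.0, 0.0, 92.7]
ft_force: [-2.6, 0.8, 7.3]
grip_width: 0.454
finger_force: 25.0
```

Request:
carry_out(steps="0 0 0 0 0 -0.3 -1; 0 0 0 0 0 -0.6 -1; 0 0 0 0 0 -1 -1; 0 0 0 0 0 -1 -1; 0 0 0 0 0 -1 -1; 0 0 0 0 0 -1 -1; 0 0 0 0.3 0.2 -1 -1; 0 0 0 0.6 0.4 -0.6 -1; 0 0 0 1 0.7 0 -1; 0 0 0 1 0.7 0 -1")

```text
clock: 35.2
eef_pos: [0.4805, -0.1528, 0.1317]
orientation: [179.9, 0.1, 92.6]
ft_force: [-0.2, -1.3, -2.8]
grip_width: 0.449
finger_force: 25.0
```

Request:
carry_out(steps="0 0 0 1 0.8 0 -1; 0 0 0 1 0.8 0 -1; 0 0 0 1 0.8 0 -1; 0 0 0 1 0.8 0 -1; 0 0 0 1 0.8 0 -1; 0 0 0 1 0.7 0 -1; 0 0 0 0.7 0.5 0 -1; 0 0 0 0.3 0.1 0 -1; 0 0 0 0 0 0 -1; 0 0 0 0 0 0 -1")

```text
clock: 36.03
eef_pos: [0.5781, -0.0083, 0.13]
orientation: [-179.9, 0.0, 92.7]
ft_force: [-0.2, -0.9, -2.2]
grip_width: 0.449
finger_force: 25.0
```

Run:
```python
from h import *
o=telemetry.get_obs();e=o['eef_pos']; print(e,o['grip_width'],units(e,[.579,-.009,.041]))
```

```text
[ 0.57813698 -0.0083323   0.1300472 ] 0.44874364065613576 tool x -0.04 y 0.04 z 4.45
```

Request:
carry_out(steps="0 0 0 0 0 0.4 -1; 0 0 0 0 0 1 -1; 0 0 0 0 0 1 -1; 0 0 0 0 0 1 -1; 0 0 0 0 0 0.6 -1; 0 0 0 0 0 0.3 -1; 0 0 0 0 0 0.1 -1; 0 0 0 0 0 0 -1; 0 0 0 0 0 0 -1")

```text
clock: 36.78
eef_pos: [0.5797, -0.0083, 0.0429]
orientation: [179.9, 0.0, 92.7]
ft_force: [0.7, 0.5, -2.6]
grip_width: 0.452
finger_force: 25.0
```

Request:
carry_out(steps="0 0 0 0 0 0 0.4; 0 0 0 0 0 0 0.4; 0 0 0 0 0 0 0.4; 0 0 0 0 0 0 0.4; 0 0 0 0 0 0 0.4; 0 0 0 0 0 -0.5 0.4; 0 0 0 0 0 -1 0.4; 0 0 0 0 0 -1 0.4; 0 0 0 0 0 -1 0.4; 0 0 0 0 0 -1 0.4")

```text
clock: 37.62
eef_pos: [0.579, -0.008, 0.1338]
orientation: [180.0, 0.0, 92.7]
ft_force: [-0.3, 0.6, -0.3]
grip_width: 0.7
finger_force: 0.0
```

Request:
carry_out(steps="0 0 0 -1 -0.5 0 0.4; 0 0 0 -1 -0.5 0 0.4; 0 0 0 -1 -0.5 0 0.4; 0 0 0 -1 -0.5 0 0.4; 0 0 0 -1 -0.5 0 0.4; 0 0 0 -1 -0.5 0 0.4; 0 0 0 -1 -0.5 0 0.4; 0 0 0 -1 -0.5 0 0.4")

```text
clock: 38.28
eef_pos: [0.5063, -0.1726, 0.133]
orientation: [180.0, 0.0, 92.7]
ft_force: [0.3, -0.8, -0.3]
grip_width: 0.703
finger_force: 0.0
```

Run:
```python
from h import *
t=cam('top');s=cam('scene')
a=cv2.resize(s['image'][210:300,300:400,::-1],(400,360),interpolation=cv2.INTER_CUBIC)
b=cv2.resize(t['image'][195:285,250:350,::-1],(400,360),interpolation=cv2.INTER_CUBIC)
cv2.imwrite('pics/c10.png',np.hstack([a,b]))
o=telemetry.get_obs();e=o['eef_pos']; print(e,o['grip_width'],units(e,[.479,.024,.133]))
f=lambda x,y:(250+x/4,195+y/4)
print(proj(t,[.617,.033,.052]))
```

```text
[ 0.50580255 -0.17377312  0.13293487] 0.6990702306927423 tool x 9.94 y -0.87 z -0.00
[292.45303665 227.85580552]
```

View pics/c10.png

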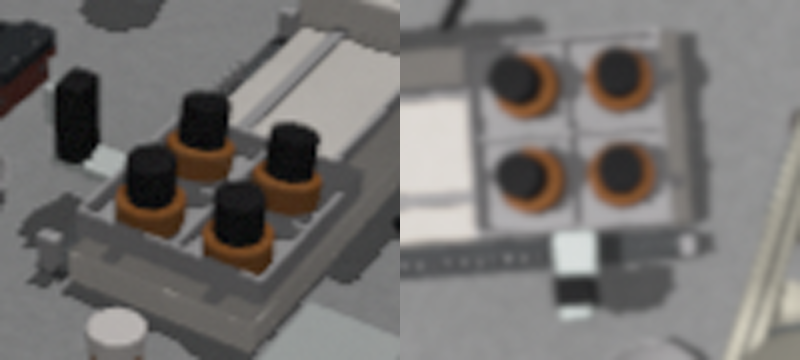

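In both views the two left (+y) pots look as if their caps may lean slightly towards +y. I'll measure this against upright predictions before sliding.

```bash
cat > tilt.py <<'E'
from h import *
P=dict(TL=(.6552,.0698),TR=(.6595,-.0055),BL=(.5762,.0672),BR=(.579,-.008))
def ring(c,x,y,z,r):
    return np.array([proj(c,[x+r*np.cos(a),y+r*np.sin(a),z]) for a in np.linspace(0,6.28,24)],np.float32)
for nm in('top','scene'):
    c=cam(nm); im=cv2.resize(c['image'],None,fx=4,fy=4,interpolation=cv2.INTER_CUBIC)
    hsv=cv2.cvtColor(im,cv2.COLOR_RGB2HSV); dark=(im.max(2)<50).astype(np.uint8)
    org=cv2.inRange(hsv,(3,110,40),(18,255,255))
    for k,(x,y) in P.items():
        cap=np.vstack([ring(c,x,y,.1,.02),ring(c,x,y,.064,.02)]); body=np.vstack([ring(c,x,y,.064,.028),ring(c,x,y,.04,.028)])
        al=np.vstack([cap,body]); lo=((al.min(0)-4)*4).astype(int); hi=((al.max(0)+4)*4).astype(int)
        def bb(m):
            s=m[lo[1]:hi[1],lo[0]:hi[0]].copy(); n,l,st,ce=cv2.connectedComponentsWithStats((s>0).astype(np.uint8))
            j=1+st[1:,4].argmax(); x0,y0,w,h=st[j,:4]; return (np.array([x0+lo[0],y0+lo[1],x0+w+lo[0],y0+h+lo[1]])/4-.375)
        f=lambda a:np.r_[a.min(0),a.max(0)]
        print(nm,k,'cap d',(bb(dark)-f(cap)).round(1),'body d',(bb(org)-f(body)).round(1))
E
python3 tilt.py
```

```text
top TL cap d [-0.9  1.4 -2.6 -2. ] body d [ 2.8  1.2 -0.6 -1.8]
top TR cap d [ 2.9  1.8 -1.  -1.9] body d [ 1.4  3.3  0.  -1.9]
top BL cap d [-0.1  2.1 -2.6 -1.9] body d [ 3.4  1.  -0.6 -1.6]
top BR cap d [ 2.1  1.3 -1.9 -2.2] body d [ 0.6  2.2 -0.6 -1.7]
scene TL cap d [ 1.5 -0.5  1.3 -3. ] body d [ 1.1  0.6  0.4 -2.7]
scene TR cap d [0.6 1.3 0.3 0.1] body d [ 0.6  3.1  0.2 -1. ]
scene BL cap d [ 1.5 -0.3  0.8 -2.6] body d [ 1.1  1.1  0.4 -2.5]
scene BR cap d [ 0.6  0.9  1.  -0.3] body d [ 1.2  3.   0.6 -1.1]
```

The two +y pots lean about 0.1–0.2 rad towards +y: their -y edge caught the divider, which matches the 5–6 N sideways force at placing. I'll regrasp each, lift, shift 8 mm towards +y and set it down again.

Request:
carry_out(steps="0 0 0 1 0.4 0 0.4; 0 0 0 1 0.4 0 0.4; 0 0 0 1 0.4 0 0.4; 0 0 0 1 0.4 0 0.4; 0 0 0 1 0.4 0 0.4; 0 0 0 1 0.4 0 0.4; 0 0 0 1 0.4 0 0.4; 0 0 0 1 0.4 0 0.4; 0 0 0 1 0.4 0 0.4; 0 0 0 1 0.4 0 0.4", force=20)

```text
clock: 39.32
eef_pos: [0.5775, 0.0345, 0.1325]
orientation: [180.0, -0.0, 92.8]
ft_force: [-0.7, -0.6, 0.0]
grip_width: 0.699
finger_force: 0.0
```

Request:
carry_out(steps="0 0 0 1 0.07 0 0.4; 0 0 0 0.95 0 0 0.4; 0 0 0 0 0 0 0.4; 0 0 0 0 0 1 0.4; 0 0 0 0 0 1 0.4; 0 0 0 0 0 1 0.4; 0 0 0 0 0 0.9 0.4; 0 0 0 0 0 0.5 0.4; 0 0 0 0 0 0 0.4; 0 0 0 0 0 0 0.4")

```text
clock: 40.15
eef_pos: [0.5766, 0.071, 0.0442]
orientation: [-180.0, 0.0, 92.7]
ft_force: [0.1, 0.2, -0.6]
grip_width: 0.698
finger_force: 0.0
```

Request:
carry_out(steps="0 0 0 0 0 0 -1; 0 0 0 0 0 0 -1; 0 0 0 0 0 0 -1; 0 0 0 0 0 0 -1; 0 0 0 0 0 0 -1; 0 0 0 0 0 -0.5 -1; 0 0 0 0 0 -0.5 -1; 0 0 0 0 0 0 -1; 0 0 0 0 0 0 -1")

```text
clock: 40.9
eef_pos: [0.5773, 0.071, 0.0652]
orientation: [179.9, -0.0, 92.7]
ft_force: [-0.0, 0.5, -3.3]
grip_width: 0.458
finger_force: 19.9
```

Request:
carry_out(steps="0 0 0 0.35 0 0 -1; 0 0 0 0 0 0 -1; 0 0 0 0 0 0.4 -1; 0 0 0 0 0 0.4 -1; 0 0 0 0 0 0.2 -1; 0 0 0 0 0 0.15 -1; 0 0 0 0 0 0 -1; 0 0 0 0 0 0 -1")

```text
clock: 41.57
eef_pos: [0.5763, 0.0773, 0.0412]
orientation: [-180.0, 0.0, 92.7]
ft_force: [-1.9, -3.3, 7.8]
grip_width: 0.451
finger_force: 20.0
```

Request:
carry_out(steps="0 0 0 0 0 0 0.4; 0 0 0 0 0 0 0.4; 0 0 0 0 0 0 0.4; 0 0 0 0 0 0 0.4; 0 0 0 0 0 0 0.4; 0 0 0 0 0 -0.6 0.4; 0 0 0 0 0 -1 0.4; 0 0 0 0 0 -1 0.4; 0 0 0 0 0 -1 0.4; 0 0 0 0 0 -1 0.4")

```text
clock: 42.4
eef_pos: [0.5763, 0.078, 0.1349]
orientation: [180.0, -0.0, 92.7]
ft_force: [0.2, -0.1, 1.6]
grip_width: 0.701
finger_force: 0.0
```

Request:
carry_out(steps="0 0 0 -0.1 1 0 0.4; 0 0 0 -0.1 1 0 0.4; 0 0 0 -0.1 1 0 0.4; 0 0 0 -0.1 0.93 0 0.4; 0 0 0 0 0 0 0.4; 0 0 0 0 0 0 0.4")

```text
clock: 42.9
eef_pos: [0.6554, 0.0736, 0.1336]
orientation: [180.0, -0.0, 92.7]
ft_force: [-0.3, 0.9, -0.5]
grip_width: 0.7
finger_force: 0.0
```

Run:
```python
from h import *
o=telemetry.get_obs();e=o['eef_pos']; print(e,o['grip_width'],units(e,[.655,.072,.044]))
```

```text
[0.65542333 0.0735858  0.13359156] 0.7003193417953566 tool x -0.08 y -0.02 z 4.48
```

Request:
carry_out(steps="0 0 0 -0.1 0 1 0.4; 0 0 0 0 0 1 0.4; 0 0 0 0 0 1 0.4; 0 0 0 0 0 0.9 0.4; 0 0 0 0 0 0.5 0.4; 0 0 0 0 0 0 0.4; 0 0 0 0 0 0 0.4")

```text
clock: 43.48
eef_pos: [0.6546, 0.0717, 0.0453]
orientation: [-179.9, 0.0, 92.7]
ft_force: [-0.1, -0.7, 0.1]
grip_width: 0.701
finger_force: 0.0
```

Request:
carry_out(steps="0 0 0 0 0 0 -1; 0 0 0 0 0 0 -1; 0 0 0 0 0 0 -1; 0 0 0 0 0 0 -1; 0 0 0 0 0 0 -1; 0 0 0 0 0 -0.5 -1; 0 0 0 0 0 -0.5 -1; 0 0 0 0 0 0 -1; 0 0 0 0.35 0 0 -1; 0 0 0 0 0 0 -1")

```text
clock: 44.32
eef_pos: [0.6549, 0.0796, 0.0654]
orientation: [180.0, -0.0, 92.7]
ft_force: [0.5, 0.1, -2.0]
grip_width: 0.454
finger_force: 19.9
```

Request:
carry_out(steps="0 0 0 0 0 0.4 -1; 0 0 0 0 0 0.4 -1; 0 0 0 0 0 0.2 -1; 0 0 0 0 0 0.1 -1; 0 0 0 0 0 0 -1; 0 0 0 0 0 0 -1")

```text
clock: 44.82
eef_pos: [0.6551, 0.0779, 0.0436]
orientation: [-180.0, 0.0, 92.7]
ft_force: [-2.8, -2.6, 11.3]
grip_width: 0.448
finger_force: 20.0
```

Released the same way; then back off and measure again.

Request:
carry_out(steps="0 0 0 0 0 0 0.4; 0 0 0 0 0 0 0.4; 0 0 0 0 0 0 0.4; 0 0 0 0 0 0 0.4; 0 0 0 0 0 0 0.4; 0 0 0 0 0 -0.6 0.4; 0 0 0 0 0 -1 0.4; 0 0 0 0 0 -1 0.4; 0 0 0 0 0 -1 0.4; 0 0 0 0 0 -1 0.4")

```text
clock: 45.65
eef_pos: [0.6551, 0.0787, 0.1369]
orientation: [180.0, -0.0, 92.7]
ft_force: [-0.1, -0.4, -0.3]
grip_width: 0.697
finger_force: 0.0
```

Request:
carry_out(steps="0 0 0 -1 -0.8 0 0.4; 0 0 0 -1 -0.8 0 0.4; 0 0 0 -1 -0.8 0 0.4; 0 0 0 -1 -0.8 0 0.4; 0 0 0 -1 -0.8 0 0.4; 0 0 0 -1 -0.8 0 0.4; 0 0 0 -1 -0.8 0 0.4; 0 0 0 -1 -0.8 0 0.4; 0 0 0 -1 -0.8 0 0.4; 0 0 0 -1 -0.8 0 0.4")

```text
clock: 46.48
eef_pos: [0.5041, -0.1296, 0.1361]
orientation: [179.9, 0.0, 92.7]
ft_force: [0.2, -0.2, -0.0]
grip_width: 0.704
finger_force: 0.0
```

```bash
sed -i 's/TL=(.*,.0698),TR/TL=(.655,.0778),TR/; s/BL=(.5762,.0672)/BL=(.5763,.0775)/' tilt.py; python3 tilt.py
python3 - <<'E'
from h import *
o=telemetry.get_obs();e=o['eef_pos']; print(e)
E
```

```text
top TL cap d [-1.4  4.8 -5.2  1.6] body d [-2.   5.6 -4.   1.6]
top TR cap d [ 2.4  1.8 -1.5 -2.1] body d [ 1.9  3.6 -0.2 -1.9]
top BL cap d [ 4.1  1.8  0.  -2. ] body d [ 3.8  1.9  1.2 -1.7]
top BR cap d [ 1.6  1.3 -2.1 -2.2] body d [ 0.1  2.4 -1.1 -1.7]
scene TL cap d [-0.6 -1.5 -1.5 -3.4] body d [-0.2 -0.6 -0.9 -3.6]
scene TR cap d [0.8 1.  0.8 0.1] body d [ 0.9  3.1  0.2 -1.5]
scene BL cap d [-0.6  1.9 -0.7  0.7] body d [-0.2  3.3 -0.6  0.4]
scene BR cap d [ 1.1  0.9  1.  -0.5] body d [ 1.4  2.8  0.8 -1.6]
[ 0.50288183 -0.13068543  0.13591674]
```

Run:
```python
from h import *
t=cam('top');s=cam('scene')
a=cv2.resize(s['image'][215:275,320:387,::-1],(400,360),interpolation=cv2.INTER_CUBIC)
b=cv2.resize(t['image'][195:255,262:329,::-1],(400,360),interpolation=cv2.INTER_CUBIC)
cv2.imwrite('pics/c11.png',cv2.convertScaleAbs(np.hstack([a,b]),alpha=1.5))
```

```text
(no output)
```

View pics/c11.png

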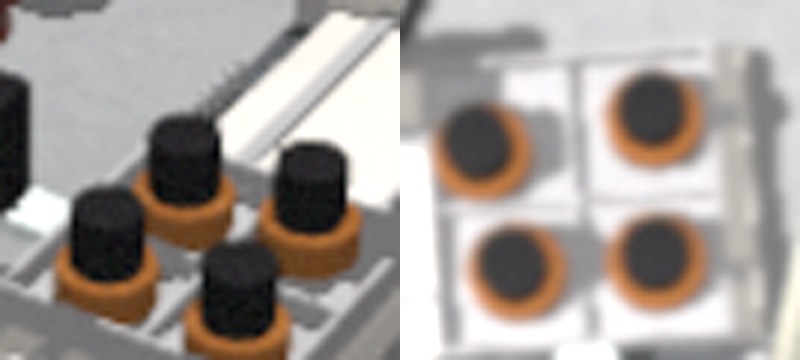

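```bash
cat > tri.py <<'E'
from h import *
from scipy.optimize import least_squares
def ring(c,x,y,z,r): return np.array([proj(c,[x+r*np.cos(a),y+r*np.sin(a),z]) for a in np.linspace(0,6.28,24)],np.float32)
t=cam('top');s=cam('scene')
P=dict(TL=(.648,.085),TR=(.6595,-.0055),BL=(.5763,.072),BR=(.579,-.008))
for k,(x,y) in P.items():
    obs=[]
    for c in(t,s):
        im=cv2.resize(c['image'],None,fx=4,fy=4,interpolation=cv2.INTER_CUBIC)
        dark=im.max(2)<50
        a=np.vstack([ring(c,x,y,.1,.02),ring(c,x,y,.064,.02)]); lo=((a.min(0)-4)*4).astype(int);hi=((a.max(0)+4)*4).astype(int)
        n,l,st,ce=cv2.connectedComponentsWithStats(dark[lo[1]:hi[1],lo[0]:hi[0]].astype(np.uint8)); j=1+st[1:,4].argmax()
        x0,y0,w,h=st[j,:4]; bb=(np.r_[x0+lo[0],y0+lo[1],x0+w+lo[0],y0+h+lo[1]]/4-.375)
        obs.append(bb)
    def res(p):
        r=[]
        for c,b in((t,obs[0]),(s,obs[1])):
            a=np.vstack([ring(c,p[0],p[1],p[2]+.06,.02),ring(c,p[0]-p[3]*.036,p[1]-p[4]*.036,p[2]+.024,.02)]); f=np.r_[a.min(0),a.max(0)]
            r+=list((f-b)[[0,2]].tolist()+[(f-b)[1],(f-b)[3]])
        return np.r_[r, p[3]*2,p[4]*2]
    p=least_squares(res,[x,y,.04,0,0]).x; print(k,'top xy',p[:2].round(4),'z',p[2].round(4),'tilt',p[3:].round(3),'res',np.abs(res(p)).max().round(1))
E
python3 tri.py
```

```text
TL top xy [0.6456 0.0851] z 0.04 tilt [0. 0.] res 3.0
TR top xy [ 0.6595 -0.0055] z 0.04 tilt [0. 0.] res 2.4
BL top xy [0.5763 0.072 ] z 0.04 tilt [0. 0.] res 2.4
BR top xy [ 0.579 -0.008] z 0.04 tilt [0. 0.] res 2.2
```

```bash
sed -i 's/,np.float32)/)/; s/least_squares(res,\[x,y,.04,0,0\])/least_squares(res,[x,y,.04,0,0],diff_step=1e-2,x_scale=[.01,.01,.01,.1,.1])/' tri.py; python3 tri.py
```

```text
TL top xy [0.6427 0.0877] z 0.0382 tilt [-0.112 -0.094] res 1.5
TR top xy [ 0.6586 -0.0063] z 0.0379 tilt [-0.151 -0.035] res 2.2
BL top xy [0.5751 0.0705] z 0.0383 tilt [-0.119 -0.075] res 1.9
BR top xy [ 0.5791 -0.0068] z 0.0389 tilt [-0.112 -0.034] res 2.0
```

The four caps fit the same floor height and the same upright attitude. The +x,+y pot was evidently knocked against the pocket's outer corner, but stands on the floor at about (+28,+53) mm, within limits. Now grip the handle.

Request:
carry_out(steps="0 0 0 1 -0.1 0 0.4; 0 0 0 1 -0.1 0 0.4; 0 0 0 1 -0.1 0 0.4; 0 0 0 1 -0.1 0 0.4; 0 0 0 1 -0.1 0 0.4; 0 0 0 1 -0.1 0 0.4; 0 0 0 1 -0.1 0 0.4; 0 0 0 1 -0.1 0 0.4; 0 0 0 0 0 0 0.4; 0 0 0 0 0 0 0.4", force=35)

```text
clock: 47.72
eef_pos: [0.4813, 0.0315, 0.1352]
orientation: [180.0, 0.0, 92.9]
ft_force: [-0.2, -0.6, -0.6]
grip_width: 0.699
finger_force: 0.0
```

Request:
carry_out(steps="0 0 0 0 0 1 0.4; 0 0 0 0 0 1 0.4; 0 0 0 0 0 0.8 0.4; 0 0 0 0 0 0.6 0.4; 0 0 0 0 0 0.6 0.4; 0 0 0 0 0 0.5 0.4; 0 0 0 0 0 0 0.4; 0 0 0 0 0 0 0.4")

```text
clock: 48.38
eef_pos: [0.481, 0.0299, 0.0448]
orientation: [-179.9, 0.0, 92.7]
ft_force: [0.1, -0.1, 0.4]
grip_width: 0.698
finger_force: 0.0
```

```bash
python3 tri.py
```

```text
TL top xy [0.6427 0.0877] z 0.0382 tilt [-0.112 -0.094] res 1.5
TR top xy [ 0.6585 -0.0061] z 0.0383 tilt [-0.161 -0.035] res 2.2
BL top xy [0.5763 0.072 ] z 0.0384 tilt [-0.119 -0.059] res 2.8
BR top xy [ 0.58   -0.0075] z 0.0404 tilt [-0.123 -0.024] res 1.8
```

Request:
carry_out(steps="0 0 0 0 0 0 -1; 0 0 0 0 0 0 -1; 0 0 0 0 0 0 -1; 0 0 0 0 0 0 -1; 0 0 0 0 0 0 -1; 0 0 0 0 0 0 -1; 0 0 0 0 0 0 -1; 0 0 0 0 0 0 -1")

```text
clock: 49.15
eef_pos: [0.4794, 0.0303, 0.0451]
orientation: [-179.8, 0.0, 92.7]
ft_force: [-5.7, -0.1, 4.3]
grip_width: 0.337
finger_force: 35.0
```

Request:
carry_out(steps="0 0 0 0.1 0 0 -1; 0 0 0 0.2 0 0 -1; 0 0 0 0.3 0 0 -1; 0 0 0 0.35 0 0 -1; 0 0 0 0.4 0 0 -1; 0 0 0 0.4 0 0 -1; 0 0 0 0.4 0 0 -1; 0 0 0 0.4 0 0 -1; 0 0 0 0.4 0 0 -1; 0 0 0 0.4 0 0 -1")

```text
clock: 49.98
eef_pos: [0.4761, 0.0971, 0.0451]
orientation: [-179.8, 0.0, 92.7]
ft_force: [-5.4, -2.8, 5.2]
grip_width: 0.345
finger_force: 35.0
```

Request:
carry_out(steps="0 0 0 0.4 0 0 -1; 0 0 0 0.4 0 0 -1; 0 0 0 0.4 0 0 -1; 0 0 0 0.4 0 0 -1; 0 0 0 0.4 0 0 -1; 0 0 0 0.4 0 0 -1; 0 0 0 0.4 0 0 -1; 0 0 0 0.4 0 0 -1; 0 0 0 0.4 0 0 -1; 0 0 0 0.4 0 0 -1")

```text
clock: 50.82
eef_pos: [0.4722, 0.1769, 0.0451]
orientation: [-179.8, 0.1, 92.7]
ft_force: [-6.6, -2.4, 6.1]
grip_width: 0.34
finger_force: 35.0
```

Request:
carry_out(steps="0 0 0 0.4 0 0 -1; 0 0 0 0.4 0 0 -1; 0 0 0 0.35 0 0 -1; 0 0 0 0.3 0 0 -1; 0 0 0 0.25 0 0 -1; 0 0 0 0.2 0 0 -1; 0 0 0 0.15 0 0 -1; 0 0 0 0.15 0 0 -1; 0 0 0 0 0 0 -1")

```text
clock: 51.57
eef_pos: [0.47, 0.2212, 0.0451]
orientation: [-179.8, 0.0, 92.7]
ft_force: [-7.1, 1.7, 6.4]
grip_width: 0.336
finger_force: 35.0
```

Request:
carry_out(steps="0 0 0 0.15 0 0 -1; 0 0 0 0.15 0 0 -1; 0 0 0 0.15 0 0 -1; 0 0 0 0.1 0 0 -1; 0 0 0 0 0 0 -1; 0 0 0 0 0 0 -1; 0 0 0 0 0 0 -1")

```text
clock: 52.15
eef_pos: [0.4695, 0.2289, 0.0451]
orientation: [-179.7, 0.3, 92.8]
ft_force: [-4.6, -16.9, 9.1]
grip_width: 0.336
finger_force: 35.0
```

Tray reached its home stop (16.9 N, travel about 0.199 m). Let go, rise, check the pots, shut the fingers, and turn for the button.

Request:
carry_out(steps="0 0 0 -0.12 0 0 -1; 0 0 0 0 0 0 -1; 0 0 0 0 0 0 0.4; 0 0 0 0 0 0 0.4; 0 0 0 0 0 0 0.4; 0 0 0 0 0 0 0.4; 0 0 0 0 0 -0.5 0.4; 0 0 0 0 0 -1 0.4; 0 0 0 0 0 -1 0.4; 0 0 0 0 0 -1 0.4")

```text
clock: 52.98
eef_pos: [0.4722, 0.2299, 0.1167]
orientation: [179.9, -0.0, 92.7]
ft_force: [1.0, -0.0, 0.1]
grip_width: 0.704
finger_force: 0.0
```

Request:
carry_out(steps="0 0 0 0 -1 -1 0.4; 0 0 0 0 -1 -1 -1; 0 0 -1 0 0 0 -1; 0 0 -1 0 0 0 -1; 0 0 -1 0 0 0 -1; 0 0 -1 0 0 0 -1; 0 0 -1 0 0 0 -1; 0 0 -1 0 0 0 -1; 0 0 -1 0 0 0 -1; 0 0 -1 0 0 0 -1")

```text
clock: 53.82
eef_pos: [0.4324, 0.2282, 0.1562]
orientation: [179.9, 0.0, 141.0]
ft_force: [-0.2, 0.1, -0.1]
grip_width: 0.057
finger_force: 0.0
```

Request:
carry_out(steps="0 0 -1 0 0 0 -1; 0 0 -1 0 0 0 -1; 0 0 -1 0 0 0 -1; 0 0 -1 0 0 0 -1; 0 0 -1 0 0 0 -1; 0 0 -1 0 0 0 -1; 0 0 -1 0 0 0 -1; 0 -1 0 0 0 0 -1; 0 -1 0 0 0 0 -1; 0 -1 0 0 0 0 -1")

```text
clock: 54.65
eef_pos: [0.4331, 0.2288, 0.1569]
orientation: [179.8, 18.4, -177.4]
ft_force: [0.0, -1.7, -0.7]
grip_width: 0.007
finger_force: 0.0
```

Run:
```python
from h import *
t=cam('top'); o=telemetry.get_obs();print(o['eef_pos'],o['orientation'],o['grip_width'])
hsv=cv2.cvtColor(t['image'],cv2.COLOR_RGB2HSV)
# button: bright blob near px(187,251)
w=t['image'][235:268,172:204].min(2); 
print(on(t,187.4,251.4,.088))
for th in(190,200,210,220):
    n,l,s,c=cv2.connectedComponentsWithStats((w>th).astype(np.uint8)); print(th,[(s[i].tolist(),(c[i]+[172,235]).round(1).tolist()) for i in range(1,n) if s[i,4]>15])
# head extents: predicted corners at z=.257 & .212
for x in(.578,.638):
  for y in(.131,.341): print(x,y,proj(t,[x,y,.257]).round(1))
cv2.imwrite('pics/c12.png',np.hstack([cv2.resize(t['image'][185:285,150:300,::-1],(600,400),interpolation=cv2.INTER_CUBIC)]))
```

```text
[0.42860339 0.22638764 0.15461019] [ 179.97392219   18.43376742 -177.37153389] 0.008837551094960053
[0.54331505 0.37294033 0.088     ]
190 [([4, 0, 24, 29, 286], [186.2, 248.7]), ([10, 11, 10, 11, 76], [186.2, 250.8])]
200 [([4, 0, 24, 28, 228], [185.9, 248.8]), ([10, 12, 9, 9, 69], [186.0, 251.0])]
210 [([5, 4, 22, 12, 74], [185.6, 242.4]), ([10, 12, 9, 9, 61], [186.1, 251.0]), ([6, 20, 10, 8, 34], [180.6, 259.9])]
220 []
0.578 0.131 [255.6 231.3]
0.578 0.341 [183.3 233.2]
0.638 0.131 [255.4 211. ]
0.638 0.341 [183.5 212.9]
```

View pics/c12.png

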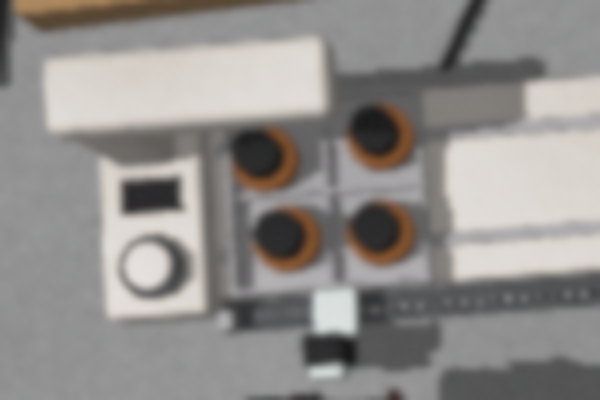

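Tray is fully home under the head with all four pots standing (crop (265,155), (380,135), (285,237), (380,230)); the grip plate is out. The button is at crop (150,265), and the head's front edge is further back than I assumed, so there is room.

Request:
carry_out(steps="0 0 0 0 1 0 -1; 0 0 0 0 1 0 -1; 0 0 0 0 1 0 -1; 0 0 0 0 1 0 -1; 0 0 0 -0.9 1 0.7 -1; 0 0 0 -1 1 0.8 -1; 0 0 0 -1 0.6 0.8 -1; 0 0 0 -1 0.4 0.8 -1; 0 0 0 -1 0.16 0.8 -1; 0 0 0 -0.7 0 0.7 -1")

```text
clock: 55.53
eef_pos: [0.5624, 0.3789, 0.1028]
orientation: [179.9, 18.1, -177.3]
ft_force: [0.6, 0.1, 0.2]
grip_width: 0.006
finger_force: 0.0
```

Request:
carry_out(steps="0 0 0 0 0 0 -1; 0 0 0 0 0 0 -1; 0 0 0 0 0 0 -1")

```text
clock: 55.78
eef_pos: [0.5593, 0.377, 0.1027]
orientation: [-180.0, 18.0, -177.3]
ft_force: [-0.2, -0.5, -0.4]
grip_width: 0.007
finger_force: 0.0
```

Run:
```python
from h import *
from scipy.spatial.transform import Rotation as Ro
o=telemetry.get_obs();e=o['eef_pos'];R=Ro.from_euler('xyz',o['orientation'],degrees=True).as_matrix()
tip=e-.032*R[:,2]; print(e,tip,o['ft_force'])
print('to hover',(R.T@(np.array([.549,.376,.105])-tip)/.02).round(2),'down10mm',(R.T@[0,0,-.01]/.02).round(2))
```

```text
[0.55930401 0.37704332 0.10267755] [0.54944554 0.37658445 0.13311765] [-0.21346521 -0.54499446 -0.42941788]
to hover [ 0.46 -0.03  1.33] down10mm [0.15 0.   0.48]
```

Request:
carry_out(steps="0 0 0 0.15 0 0.48 -1; 0 0 0 0.15 0 0.48 -1; 0 0 0 0.15 0 0.48 -1; 0 0 0 0.1 0 0.33 -1; 0 0 0 0 0 0 -1; 0 0 0 0 0 0 -1")

```text
clock: 56.28
eef_pos: [0.5596, 0.377, 0.0642]
orientation: [-179.9, 17.9, -177.3]
ft_force: [0.1, -0.4, -0.1]
grip_width: 0.005
finger_force: 0.0
```

Request:
carry_out(steps="0 0 0 0.05 0 0.14 -1; 0 0 0 0.05 0 0.14 -1; 0 0 0 0.05 0 0.14 -1; 0 0 0 0 0 0 -1; 0 0 0 0 0 0 -1")

```text
clock: 56.7
eef_pos: [0.5604, 0.3776, 0.0568]
orientation: [180.0, 18.1, -177.3]
ft_force: [0.5, -0.3, 3.5]
grip_width: 0.005
finger_force: 1.5
```

Touching with 3.5 N; press on to bottom.

Request:
carry_out(steps="0 0 0 0.05 0 0.14 -1; 0 0 0 0.05 0 0.14 -1; 0 0 0 0 0 0 -1; 0 0 0 0 0 0 -1; 0 0 0 0 0 0 -1")

```text
clock: 57.12
eef_pos: [0.5607, 0.3778, 0.0527]
orientation: [179.9, 18.2, -177.3]
ft_force: [-5.1, -3.7, 20.0]
grip_width: 0.007
finger_force: 9.9
```

Request:
carry_out(steps="0 0 0 -0.15 0 -0.48 -1; 0 0 0 -0.3 0 -0.96 -1; 0 0 0 -0.3 0 -0.96 -1; 0 0 0 -0.3 0 -0.96 -1; 0 0 0 -0.15 0 -0.48 -1; 0 0 0 1 -0.5 -0.33 -1; 0 0 0 1 -1 -0.33 -1; 0 0 0 1 -1 -0.33 -1; 0 0 0 1 -1 -0.33 -1; 0 0 0 1 -1 -0.33 -1")

```text
clock: 57.95
eef_pos: [0.4563, 0.281, 0.1305]
orientation: [-180.0, 17.9, -177.3]
ft_force: [0.4, 0.8, 0.3]
grip_width: 0.005
finger_force: 0.0
```

Request:
carry_out(steps="0 0 0 0.6 -1 -0.2 -1; 0 0 0 0 -1 0 -1; 0 1 0 0 -1 0 -1; 0 1 0 0 0 0 -1; 0 1 0 0 0 0 -1; 0 0 1 0 0 0 -1; 0 0 1 0 0 0 -1; 0 0 1 0 0 0 -1; 0 0 1 0 0 0 -1; 0 0 1 0 0 0 -1")

```text
clock: 58.78
eef_pos: [0.4477, 0.2239, 0.1304]
orientation: [179.7, 1.0, 152.3]
ft_force: [-0.5, -0.4, -0.6]
grip_width: 0.005
finger_force: 0.0
```

Request:
carry_out(steps="0 0 1 0 0 0 0.4; 0 0 1 0 0 0 0.4; 0 0 1 0 0 0 0.4; 0 0 1 0 0 0 0.4; 0 0 1 0 0 0 0.4; 0 0 1 0 0 0 0.4; 0 0 1 0 0 0 0.4; 0 0 1 0 0 0 0.4; 0 0 1 0 0 0 0.4; 0 0 1 0 0 0 0.4")

```text
clock: 59.62
eef_pos: [0.4477, 0.2241, 0.1304]
orientation: [179.0, 0.2, 92.3]
ft_force: [0.3, 0.1, 0.3]
grip_width: 0.69
finger_force: 0.0
```

Request:
carry_out(steps="0 0 0 0 0 0 0.4; 0 0 0 0 0 0 0.4; 0 0 0 0 0 0 0.4")

```text
clock: 59.87
eef_pos: [0.448, 0.2242, 0.1308]
orientation: [179.0, 0.2, 92.8]
ft_force: [-0.2, 0.2, 0.2]
grip_width: 0.695
finger_force: 0.0
```

Run:
```python
from h import *
o=telemetry.get_obs();e=o['eef_pos']; print(e,o['orientation'],o['grip_width'],units(e,[.4715,.2295,.045]))
```

```text
[0.44797024 0.22419999 0.13078632] [178.98702325   0.20544687  92.79600839] 0.695353307498316 tool x 0.21 y 1.19 z 4.29
```

Request:
carry_out(steps="0 0 0 0.2 0.6 0 0.4; 0 0 0 0 0.6 0 0.4; 0 0 0 0 0 0 0.4; 0 0 0 0 0 1 0.4; 0 0 0 0 0 1 0.4; 0 0 0 0 0 1 0.4; 0 0 0 0 0 0.8 0.4; 0 0 0 0 0 0.5 0.4; 0 0 0 0 0 0 0.4; 0 0 0 0 0 0 0.4", force=35)

```text
clock: 60.7
eef_pos: [0.4734, 0.2291, 0.0454]
orientation: [179.0, 0.2, 92.6]
ft_force: [0.3, -0.3, 0.5]
grip_width: 0.7
finger_force: 0.0
```

Request:
carry_out(steps="0 0 0 0 0 0 -1; 0 0 0 0 0 0 -1; 0 0 0 0 0 0 -1; 0 0 0 0 0 0 -1; 0 0 0 0 0 0 -1; 0 0 0 0 0 0 -1; 0 0 0 0 0 0 -1; 0 0 0 0 0 0 -1")

```text
clock: 61.37
eef_pos: [0.4704, 0.2287, 0.0459]
orientation: [179.3, 0.3, 92.6]
ft_force: [-7.7, 2.1, 8.1]
grip_width: 0.341
finger_force: 35.0
```

Request:
carry_out(steps="0 0 0 -0.1 0 0 -1; 0 0 0 -0.2 0 0 -1; 0 0 0 -0.3 0 0 -1; 0 0 0 -0.35 0 0 -1; 0 0 0 -0.4 0 0 -1; 0 0 0 -0.4 0 0 -1; 0 0 0 -0.4 0 0 -1; 0 0 0 -0.4 0 0 -1; 0 0 0 -0.4 0 0 -1; 0 0 0 -0.4 0 0 -1")

```text
clock: 62.2
eef_pos: [0.4737, 0.1617, 0.0459]
orientation: [179.3, 0.2, 92.6]
ft_force: [-7.0, 2.1, 4.1]
grip_width: 0.34
finger_force: 35.0
```

Request:
carry_out(steps="0 0 0 -0.4 0 0 -1; 0 0 0 -0.4 0 0 -1; 0 0 0 -0.4 0 0 -1; 0 0 0 -0.4 0 0 -1; 0 0 0 -0.4 0 0 -1; 0 0 0 -0.4 0 0 -1; 0 0 0 -0.4 0 0 -1; 0 0 0 -0.4 0 0 -1; 0 0 0 -0.4 0 0 -1; 0 0 0 -0.4 0 0 -1")

```text
clock: 63.03
eef_pos: [0.4777, 0.082, 0.0459]
orientation: [179.2, 0.2, 92.6]
ft_force: [-5.2, 1.9, 0.2]
grip_width: 0.34
finger_force: 35.0
```

Request:
carry_out(steps="0 0 0 -0.4 0 0 -1; 0 0 0 -0.4 0 0 -1; 0 0 0 -0.35 0 0 -1; 0 0 0 -0.3 0 0 -1; 0 0 0 -0.25 0 0 -1; 0 0 0 -0.2 0 0 -1; 0 0 0 -0.15 0 0 -1; 0 0 0 -0.15 0 0 -1; 0 0 0 0 0 0 -1")

```text
clock: 63.78
eef_pos: [0.4799, 0.0378, 0.0459]
orientation: [179.2, 0.2, 92.6]
ft_force: [-6.1, -2.2, 1.6]
grip_width: 0.34
finger_force: 35.0
```

Request:
carry_out(steps="0 0 0 -0.15 0 0 -1; 0 0 0 -0.15 0 0 -1; 0 0 0 -0.15 0 0 -1; 0 0 0 -0.1 0 0 -1; 0 0 0 0 0 0 -1; 0 0 0 0 0 0 -1; 0 0 0 0 0 0 -1")

```text
clock: 64.37
eef_pos: [0.4803, 0.0294, 0.0459]
orientation: [179.2, 0.0, 92.6]
ft_force: [-6.0, 17.3, 0.1]
grip_width: 0.341
finger_force: 35.1
```

At the stop (17 N). Let go, clear away, and check.

Request:
carry_out(steps="0 0 0 0.12 0 0 -1; 0 0 0 0 0 0 -1; 0 0 0 0 0 0 0.4; 0 0 0 0 0 0 0.4; 0 0 0 0 0 0 0.4; 0 0 0 0 0 0 0.4; 0 0 0 0 0 -0.5 0.4; 0 0 0 0 0 -1 0.4; 0 0 0 0 0 -1 0.4; 0 0 0 0 0 -1 0.4")

```text
clock: 65.2
eef_pos: [0.4824, 0.03, 0.118]
orientation: [178.8, 0.2, 92.6]
ft_force: [-0.2, -0.4, -0.2]
grip_width: 0.704
finger_force: 0.0
```

Request:
carry_out(steps="0 0 0 -1 0 -1 0.4; 0 0 0 -1 0 -1 0.4; 0 0 0 -1 0 0 0.4; 0 0 0 -1 0 0 0.4; 0 0 0 -1 0 0 0.4; 0 0 0 -1 0 0 0.4; 0 0 0 -1 0 0 0.4; 0 0 0 0 0 0 0.4; 0 0 0 0 0 0 0.4")

```text
clock: 65.95
eef_pos: [0.4879, -0.1105, 0.1576]
orientation: [178.8, 0.2, 92.5]
ft_force: [-0.4, 0.6, -0.0]
grip_width: 0.703
finger_force: 0.0
```

```bash
python3 tri.py
python3 - <<'E'
from h import *
t=cam('top'); o=telemetry.get_obs();print(o['eef_pos'],o['ft_force'])
# thumb plate: bright pixels in front of the black block
x=t['image'][258:285,278:300]; print(x.min(2)[:, 9:14].mean(1).round())
E
```

```text
TL top xy [0.6428 0.0877] z 0.0378 tilt [-0.099 -0.089] res 1.5
TR top xy [ 0.6586 -0.0071] z 0.0382 tilt [-0.124 -0.035] res 2.2
BL top xy [0.5752 0.0697] z 0.0378 tilt [-0.119 -0.08 ] res 1.9
BR top xy [ 0.5792 -0.0074] z 0.0393 tilt [-0.115 -0.034] res 2.0
[ 0.48730436 -0.10902344  0.156998  ] [-0.28023063  0.38260116 -0.03960657]
[189. 187. 183. 181. 172. 143. 105.  78.  71.  70.  71.  75.  87. 124.
 160. 171. 164. 152. 146. 145. 144. 143. 143. 143. 144. 144. 145.]
```

```bash
python3 -c "
from workcell import robot
print(robot.sign_off())"
```

```text
the job is handed in; nothing more can be done
None
```

The job is handed in: all four amber pots stand in the tray at the loading stop, after it was slid home and the start button pressed and let up; the hand-in returned no verdict, so this rests on my camera and force checks.

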